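# Put the returned dive torches and the battery pack on charge

### The job

Put the returned hire kit on charge: first turn the charging bench's rotary isolator off; lift the spring contact clip of the cradle, slide the flat battery pack, contact end first, fully home beneath it and lower the clip onto the contacts, and stand every dive torch upright and centred on a charging pad of its own. When all of it is in place, turn the isolator back on. The torches are top-heavy, so move them steadily and never knock one over, and leave the spray can, spanner and G-clamp alone.

Things in the scene. Friction and masses are not known exactly. Their poses are not given: they have to be found in the camera images.
- torch_1: dive torch standing on its tail, lens up: 205 mm tall, dark ribbed body 42 mm across (tail foot 38), aluminium head 58 mm across from 156 mm up to the top. 0.44 to 0.69 kg, centre of mass about 145 mm up: it tips at 7 degrees of lean, so hold it by the head. Origin: centre of the tail's underside, z up to the lens. Two to four torches are there, the others absent (None)
- torch_2: dive torch standing on its tail, lens up: 205 mm tall, dark ribbed body 42 mm across (tail foot 38), aluminium head 58 mm across from 156 mm up to the top. 0.44 to 0.69 kg, centre of mass about 145 mm up: it tips at 7 degrees of lean, so hold it by the head. Origin: centre of the tail's underside, z up to the lens. Two to four torches are there, the others absent (None)
- torch_3: dive torch standing on its tail, lens up: 205 mm tall, dark ribbed body 42 mm across (tail foot 38), aluminium head 58 mm across from 156 mm up to the top. 0.44 to 0.69 kg, centre of mass about 145 mm up: it tips at 7 degrees of lean, so hold it by the head. Origin: centre of the tail's underside, z up to the lens. Two to four torches are there, the others absent (None)
- torch_4: dive torch standing on its tail, lens up: 205 mm tall, dark ribbed body 42 mm across (tail foot 38), aluminium head 58 mm across from 156 mm up to the top. 0.44 to 0.69 kg, centre of mass about 145 mm up: it tips at 7 degrees of lean, so hold it by the head. Origin: centre of the tail's underside, z up to the lens. Two to four torches are there, the others absent (None)
- pack: flat grey battery pack, 120 (x) x 58 (y) x 18 (z) mm, 0.18 kg, lying flat; origin at the centre of its underside, x towards the end with two brass contacts on its top face
- pack_contacts (a point): point midway between the brass contacts, on the pack's top face, 42 mm from the pack's middle (18 mm from its contact end)
- cradle: fixed battery cradle, x pointing away from the robot: aluminium base 200 x 100 x 6 mm; on it a black bed 46 mm wide, narrower than the pack, top 26 mm above the bench, from x = -110 to the upright stop face at x = 45 mm. Side guides 8 mm above the bed, 63 mm apart, at x = 5 to 45, flared to 72 mm back to x = -7. Origin on the bench, on its centre line
- cradle_home (a point): where pack_contacts must be when the pack is fully home: the pack lies on the bed, its x along the cradle's x, slid towards +x until its contact end meets the stop. 18 mm before the stop face, 44 mm above the bench, on the centre line
- cradle_hinge (a point): middle of the clip's hinge axis, which runs along the cradle's y; at x = 65 mm, z = 56 mm of the cradle
- clip_bar (a point): middle of the clip's lifting bar, a black round bar 11 mm thick, 44 mm long along the cradle's y, at the clip's free end. With the clip at 0 it lies 70 mm before the hinge (cradle -x) and 16 mm above it, about 22 mm clear above a pack lying home; it can be pinched by its ends from above and swings up and back about the hinge at 72 mm radius
- clip (a joint): angle of the spring contact clip, rad: 0 = down on nothing, about 0.13 = down on a pack, 1.2 = fully up, where it stays. Over-centre spring: below about 0.6 it snaps down, above that up; at most 5 N at the bar moves it. A brass roller under it, 45 mm before the hinge, presses on the pack's contacts
- isolator: fixed grey steel switch box, 130 x 110 x 62 mm high, with the rotary isolator in the middle of its top; origin under its middle, on the bench
- isolator_grip (a point): on the vertical axis of the isolator's handle, at the middle of its height, 90 mm above the bench: the handle is a bar 74 mm long, 15 mm thick and 32 mm high (74 to 106 mm above the bench) on a 48 mm disc; its frame turns with it, x along the bar towards the white pointer mark
- isolator_handle (a joint): angle of the isolator's handle, rad: 0 = on, 1.05 = off, 60 degrees anticlockwise of on seen from above; at off the bar lies along the box's x, pointer away from the robot. Spring detents at both ends: it snaps to the nearer one when let go; about 0.3 Nm to turn
- deck: fixed aluminium charging deck, 120 (x) x 400 (y) mm, 22 mm high, with the four round pads in a row along its y; origin on the bench under its middle
- pad_1 (a point): centre of the top of a black round charging pad (62 mm across, 4 mm proud of the deck, its top 26 mm above the bench); the four pads lie in a row along the deck, 95 mm apart, nothing holds a torch there but its own balance
- pad_2 (a point): centre of the top of a black round charging pad (62 mm across, 4 mm proud of the deck, its top 26 mm above the bench); the four pads lie in a row along the deck, 95 mm apart, nothing holds a torch there but its own balance
- pad_3 (a point): centre of the top of a black round charging pad (62 mm across, 4 mm proud of the deck, its top 26 mm above the bench); the four pads lie in a row along the deck, 95 mm apart, nothing holds a torch there but its own balance
- pad_4 (a point): centre of the top of a black round charging pad (62 mm across, 4 mm proud of the deck, its top 26 mm above the bench); the four pads lie in a row along the deck, 95 mm apart, nothing holds a torch there but its own balance
- spray_can: bystander: aerosol can 58 mm across, 180 mm tall; origin under its middle
- spanner: bystander: spanner 180 mm long lying on the bench
- g_clamp: bystander: dark steel G-clamp, about 180 x 110 mm, lying flat on the bench

How it is judged:
By the outcome, as a careful person would: the job done as asked, in the order asked, and still so for the second after the job is handed in, with the robot touching nothing.
Of torch_1, torch_2, torch_3, torch_4 only 2 to 4 are there at a start; the rules pass over those that are not, and their reading is None.
At some moment in a run one of pack may be knocked a few centimetres aside while the robot is not near it.
It also fails if it takes over 210 s, if anything falls off the work surface, if the arm or the gripper's body presses on something with over 40 N, if the wrist force passes 120 N, or if a joint passes its speed limit or range.

### The arm

A 6-joint arm with a two-finger parallel gripper is mounted at the origin on the work surface. World frame = base frame: x ahead of the robot, y to its left, z up, the work surface at z = 0. Lengths are in m, angles in rad, forces in N, time in s.
With the tool pointing down it reaches from about 0.35 to 0.975 m from the base axis. Payload 4.9 kg.
Tool frame: the origin (TCP) lies at the very end of the fingers, on their centre line; the grasp point (between the pads) lies 19 mm behind it; z points along the fingers, y is the line along which they close (so a half turn about z gives the same grasp; the last joint's range is limited). The gripper opens to 85 mm and grips with 20 to 120 N. Pads are 22 mm wide; open, the fingers measure 114 mm over their backs; the gripper's body (76 mm by 85 mm) begins 54 mm behind the grasp point. The pads swing forward as they close: fully open they stand 13 mm farther back than shut.
Start: joints at [1.061, 0.053, 1.613, -0, 1.476, -0.119], TCP at [0.238, 0.578, 0.231] pointing down, gripper open.
Joint ranges: [-3.01, 3.01], [-1.01, 2.22], [0.06, 2.58], [-1.02, 4.17], [0.09, 2.62], [-3.14, 3.14]. Speed limits (rad/s): [2.57, 2.57, 3.14, 3.14, 3.14, 3.14].

### API

Orientations are given as a rotation vector (axis times angle).
In Python, from station import ctrl gives the robot as it stands. The module is installed in compiled form; this text tells all that it offers.
- The arm moves only by the tool jog_arm, never from a script. Its argument "steps" is a list of rows, each an object with "delta_rot": the turn, a rotation vector about the tool's x, y, z in degrees, a list of three; "linear": the shift along the tool's x, y, z in m, a list of three; "grip": the finger opening in m, from 0 to 0.0854. In form: [{"delta_rot": [rx, ry, rz], "linear": [x, y, z], "grip": grip}, ...]. A call has 1 to 10 rows; each row shifts and turns the commanded pose from where the row before left it, along the tool's axes as they then stand; what a row does not reach is not made up. A row lasts 1/10 s, in which the tool goes at most 50 mm and 8.59 degrees, less where a joint would pass 70% of its speed; a pose out of reach is approached as far as the arm can. A call with a gripper value outside its range is refused whole. The fingers move at their own pace and stop on an object; "newtons" is the grip in N (left out, the last holds). Time passes only in rows, so rows that do not move let the fingers close. It gives the time, the measured TCP pose, the force, the opening and the grip force at its end, in the units of the state.
- ctrl.get_obs(): the state, without advancing time (a new reading comes with each control period).
- ctrl.get_image(name): name is "scene" or "side" or "wrist"; returns (picture, depth): 400x640x3 uint8, red, green, blue; 400x640 float32, m along the optical axis (not along the pixel's ray), 0 where there is no reading.
- ctrl.camera_info(name): a dict with "camera_matrix" (3x3 intrinsics, pixels), "distortion" ([k1, k2, p1, p2, k3] as OpenCV has them; the pictures are not rectified), "R" (3x3) and "t" (3): a world point X has camera coordinates R X + t; the wrist camera has in their place "T_tool_cam" (4x4, takes a point from camera to tool coordinates, whose origin is the TCP and whose axes are the flange's). Camera axes: x right, y down, z forward; pixel columns grow to the right and rows downward; lengths in m; the calibration is good to about 2 mm. A picture is of the moment at which its call begins: read the wrist's pose just before it. camera_info takes no time and is no camera call.
- ctrl.finish_job(): hands the job in; it is judged then, once.
The state is a dict: "t": time; "q": joint angles; "dq": joint speeds; "effort": joint torques, N m; "tool_pos": TCP position; "tool_rot": TCP orientation; "contact_force": force on the tool from outside, world axes, zero at the start; "wrist_torque": the same for the moment, N m; "opening": finger opening in m; "grip_force": force on a finger pad.
Only numpy, scipy, OpenCV 4.12 (cv2) and the standard library are available. Lean on these libraries where they do the work, as an engineer would, in place of code of your own. Each camera call takes 0.05 s, during which the arm holds its last target. There are 200 camera calls.

## Working session

There is one attempt and no reset: what is moved stays moved. The work goes in short steps, Python scripts to look and compute and a tool call to move; the robot and the scene stay as the last step left them, time stands still between calls to the robot, and variables do not carry over. Pictures are saved under pics/ and viewed, at most 16 in all, crops included, and the job is handed in when it is done.

Besides the shell and the picture viewer there is one more tool, called after "Request:" as name(argument=value, ...), one argument or row to a line, values as JSON. jog_arm: Moves the arm, as the interface text tells. Its arguments: {"type":"object","properties":{"steps":{"type":"array"},"newtons":{"type":"number"}},"required":["steps"]}

```bash
mkdir -p pics; cat > h.py <<'E'
import numpy as np, cv2
from station import ctrl
from scipy.spatial.transform import Rotation as Ro
def cam(name):
    o=ctrl.get_obs(); im,d=ctrl.get_image(name); c=ctrl.camera_info(name)
    K=np.array(c["camera_matrix"]);D=np.array(c["distortion"],float)
    if "R" in c: R=np.array(c["R"]);t=np.array(c["t"]); A=R.T; b=-R.T@t
    else:
        T=np.array(c["T_tool_cam"]); Rt=Ro.from_rotvec(o["tool_rot"]).as_matrix()
        A=Rt@T[:3,:3]; b=Rt@T[:3,3]+np.array(o["tool_pos"])
    return im,d,K,D,A,b
def ray(c,u,v):
    p=cv2.undistortPoints(np.array([[[u,v]]],float),c[2],c[3])[0,0]
    return c[4]@np.array([p[0],p[1],1.]),c[5]
def atz(c,u,v,z):
    r,b=ray(c,u,v); return b+r*(z-b[2])/r[2]
def dep(c,u,v):
    r,b=ray(c,u,v); return b+r*float(c[1][int(v),int(u)])
def proj(c,X):
    R=c[4].T; t=-R@c[5]
    return cv2.projectPoints(np.array(X,float).reshape(-1,3),cv2.Rodrigues(R)[0],t,c[2],c[3])[0][:,0]
def cloud(c):
    h,w=c[1].shape; vv,uu=np.mgrid[:h,:w]
    p=cv2.undistortPoints(np.stack([uu,vv],-1).reshape(-1,1,2).astype(float),c[2],c[3])[:,0]
    P=np.c_[p,np.ones(len(p))]*c[1].reshape(-1,1)
    X=P@c[4].T+c[5]; X[c[1].reshape(-1)==0]=np.nan
    return X.reshape(h,w,3)
def save(c,f,box=None,s=1):
    im=c[0][:,:,::-1]
    if box: im=im[box[1]:box[3],box[0]:box[2]]
    cv2.imwrite("pics/"+f,cv2.resize(im,None,fx=s,fy=s,interpolation=cv2.INTER_CUBIC))
E
python3 - <<'E'
from h import *
import pickle
for n in("scene","side"):
    c=cam(n);save(c,n+"0.png",None,1.25);pickle.dump(c,open(n+".pkl","wb"));print(n,c[5])
print(ctrl.get_obs())
E
```

```text
scene [1.2166814  0.44387124 0.74887658]
side [-0.25272559 -0.87733605  1.04877088]
{'t': 0.1, 'q': array([ 1.06099242e+00,  5.33387856e-02,  1.61416689e+00,  2.68509361e-05,
        1.47601539e+00, -1.18998101e-01]), 'dq': array([-0.00106266, -0.00150014, -0.00290161, -0.00085121,  0.00069616,
       -0.00113246]), 'effort': array([ 1.31066690e-04, -3.94901025e+01, -3.71363819e+01, -1.62939764e-04,
        3.87077816e-03,  6.28793700e-06]), 'tool_pos': array([0.23779414, 0.57737755, 0.23015015]), 'tool_rot': array([-6.09860209e-01, -3.08119463e+00,  2.86711574e-03]), 'contact_force': array([-0.49433592, -0.1815836 ,  0.21431704]), 'wrist_torque': array([-0.02047922, -0.04684341, -0.02413179]), 'grip_force': 0.0, 'opening': 0.0849751595453046}
```

View pics/scene0.png

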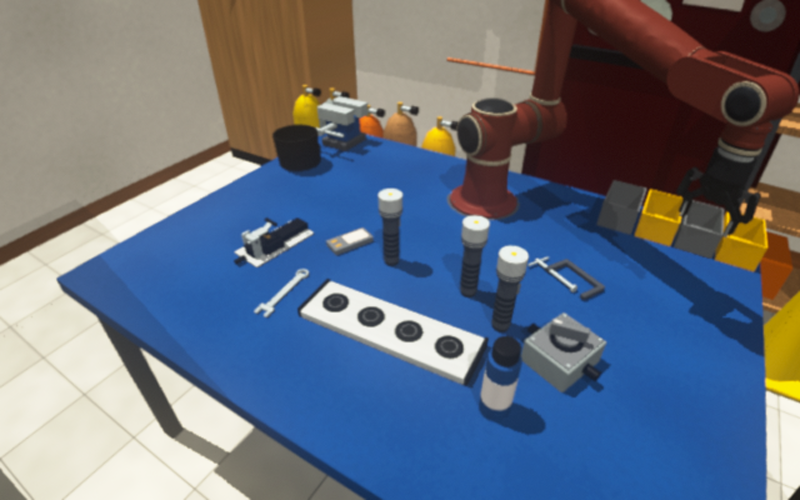

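View pics/side0.png

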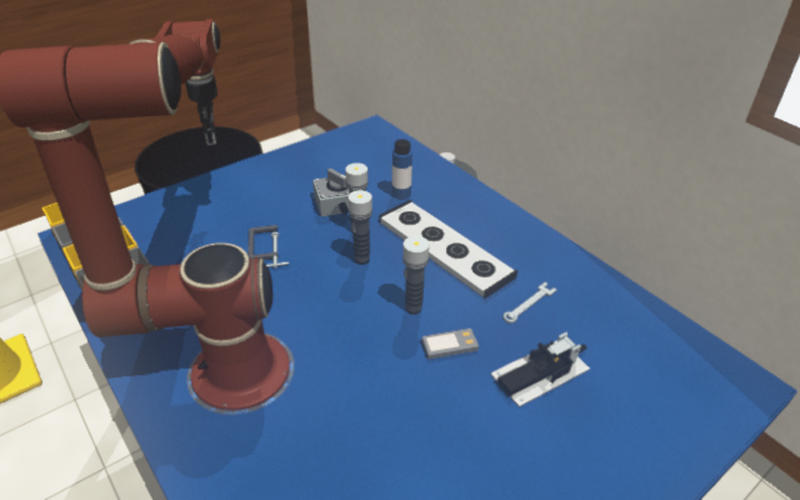

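The scene view shows three torches, heads at about (390,195), (475,223) and (513,254). The deck pads run from (335,302) to (449,347), with the pack at (350,240), the cradle at (272,240) and the isolator at (565,345). The side view agrees.

```bash
python3 - <<'E'
from h import *
import pickle
S=pickle.load(open("scene.pkl","rb"));D=pickle.load(open("side.pkl","rb"))
for n,c in(("scene",S),("side",D)):
    X=cloud(c).reshape(-1,3); 
    m=(X[:,2]>.195)&(X[:,2]<.215)&(X[:,0]>.25)&(X[:,0]<1.1)&(abs(X[:,1])<.5)
    P=X[m]; 
    from scipy.cluster.hierarchy import fclusterdata
    l=fclusterdata(P[:,:2],.02,'distance')
    for k in set(l):
        Q=P[l==k]
        if len(Q)>30: (cx,cy),r=cv2.minEnclosingCircle(Q[:,:2].astype(np.float32)); print(n,"z.2",len(Q),round(cx,4),round(cy,4),round(r,4))
# pads
for p in [(335,302),(371,316.5),(408.5,331),(449,347)]: print("pad S",atz(S,p[0]/1.25,p[1]/1.25,.026).round(4))
for p in [(410,218),(432.5,234),(457.5,250.5),(484,268.5)]: print("pad D",atz(D,p[0]/1.25,p[1]/1.25,.026).round(4))
# orthomap
W=np.zeros((560,760,3),np.uint8)
for c in(D,S):
    X=cloud(c).reshape(-1,3);col=c[0].reshape(-1,3)
    m=(X[:,2]>-.01)&(X[:,2]<.3)&(X[:,0]>.2)&(X[:,0]<1.1)&(abs(X[:,1])<.56)
    o=np.argsort(X[m][:,2]);Q=X[m][o];C=col[m][o]
    r=((1.05-Q[:,0])*700).astype(int);q=((.54-Q[:,1])*700).astype(int)
    ok=(r>=0)&(r<559)&(q>=0)&(q<759)
    for a in(0,1):
        for b in(0,1): W[r[ok]+a,q[ok]+b]=C[ok]
cv2.imwrite("pics/ortho.png",W[:,:,::-1])
E
```

```text
scene z.2 203 0.4263 -0.0799 0.0301
scene z.2 333 0.4945 0.2575 0.03
scene z.2 257 0.4292 0.1447 0.0309
side z.2 257 0.4208 -0.0809 0.0313
side z.2 170 0.4917 0.2555 0.0316
side z.2 196 0.4233 0.148 0.0349
pad S [ 0.646  -0.0888  0.026 ]
pad S [0.6407 0.0084 0.026 ]
pad S [0.6344 0.1017 0.026 ]
pad S [0.629  0.1964 0.026 ]
pad D [0.622  0.1878 0.026 ]
pad D [0.6261 0.0936 0.026 ]
pad D [ 6.34e-01 -4.00e-04  2.60e-02]
pad D [ 0.6405 -0.0955  0.026 ]
```

View pics/ortho.png

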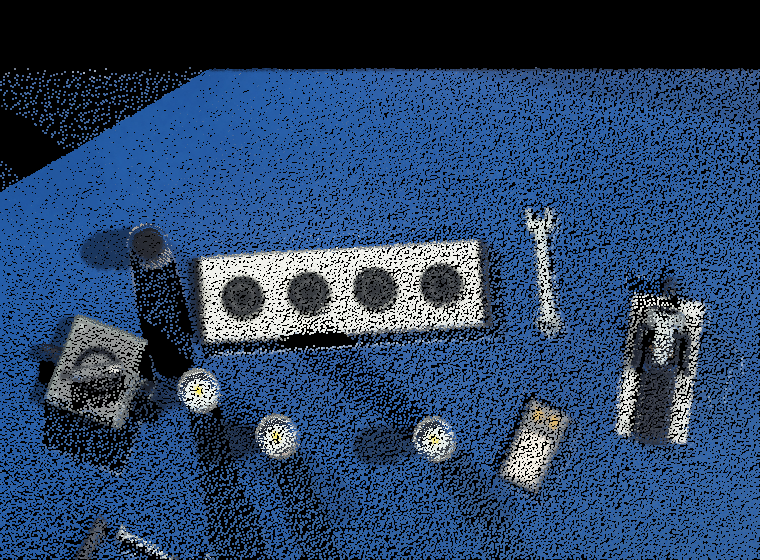

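The map shows the isolator at map px (98,373) with its bar at roughly -76° yaw. The torches are at (198,390), (277,437) and (434,438), the pack at (535,445) and the cradle at (660,370). Next I move the wrist camera over the isolator.

```bash
cat >> h.py <<'E'
def plan(x,y,z,yaw=None):
    "yaw (deg) of closing line (tool y); prints turn then shift in tool axes"
    o=ctrl.get_obs(); R=Ro.from_rotvec(o["tool_rot"]); yd=R.as_matrix()[:,1]; y0=np.degrees(np.arctan2(yd[1],yd[0]))
    if yaw is None: yaw=y0
    d=(yaw-y0+90)%180-90; a=np.radians(y0+d)
    Y=np.array([np.cos(a),np.sin(a),0]);Z=np.array([0,0,-1.]);G=Ro.from_matrix(np.c_[np.cross(Y,Z),Y,Z])
    dr=(R.inv()*G).as_rotvec(degrees=True)
    L=G.inv().apply(np.array([x,y,z])-o["tool_pos"])
    print("turn",dr.round(2),"rows",int(np.ceil(np.linalg.norm(dr)/8)),"then shift",L.round(4),"| before-turn shift",R.inv().apply(np.array([x,y,z])-o["tool_pos"]).round(4),"q6",o["q"][5].round(2),"yaw0",round(y0,1))
E
python3 - <<'E'
from h import *
print(np.array(ctrl.camera_info("wrist")["T_tool_cam"]).round(3))
plan(.517,.40,.26,14)
E
```

```text
[[ 0.001 -0.951 -0.309  0.081]
 [ 1.     0.001  0.001  0.001]
 [-0.    -0.309  0.951 -0.142]
 [ 0.     0.     0.     1.   ]]
turn [-1.100e-01  4.000e-02  5.361e+01] rows 7 then shift [-0.2397  0.228  -0.0298] | before-turn shift [-0.3257 -0.0577 -0.0298] q6 -0.12 yaw0 67.6
```

Request:
jog_arm(
  steps=[
    {"delta_rot": [0, 0, 7.66], "linear": [0, 0, -0.01], "grip": 0.085},
    {"delta_rot": [0, 0, 7.66], "linear": [0, 0, -0.01], "grip": 0.085},
    {"delta_rot": [0, 0, 7.66], "linear": [0, 0, -0.01], "grip": 0.085},
    {"delta_rot": [0, 0, 7.66], "linear": [0, 0, 0], "grip": 0.085},
    {"delta_rot": [0, 0, 7.66], "linear": [0, 0, 0], "grip": 0.085},
    {"delta_rot": [0, 0, 7.66], "linear": [0, 0, 0], "grip": 0.085},
    {"delta_rot": [0, 0, 7.66], "linear": [0, 0, 0], "grip": 0.085},
  ],
)

```text
t: 0.8
tool_pos: [0.2379, 0.5776, 0.2606]
tool_rot: [1.941, 2.47, -0.002]
contact_force: [-0.6, -0.9, -0.4]
opening: 0.0849
grip_force: 0.0
```

Request:
jog_arm(
  steps=[
    {"delta_rot": [0, 0, 0], "linear": [-0.03, 0.0285, 0], "grip": 0.085},
    {"delta_rot": [0, 0, 0], "linear": [-0.03, 0.0285, 0], "grip": 0.085},
    {"delta_rot": [0, 0, 0], "linear": [-0.03, 0.0285, 0], "grip": 0.085},
    {"delta_rot": [0, 0, 0], "linear": [-0.03, 0.0285, 0], "grip": 0.085},
    {"delta_rot": [0, 0, 0], "linear": [-0.03, 0.0285, 0], "grip": 0.085},
    {"delta_rot": [0, 0, 0], "linear": [-0.03, 0.0285, 0], "grip": 0.085},
    {"delta_rot": [0, 0, 0], "linear": [-0.03, 0.0285, 0], "grip": 0.085},
    {"delta_rot": [0, 0, 0], "linear": [-0.03, 0.0285, 0], "grip": 0.085},
    {"delta_rot": [0, 0, 0], "linear": [0, 0, 0], "grip": 0.085},
    {"delta_rot": [0, 0, 0], "linear": [0, 0, 0], "grip": 0.085},
  ],
)

```text
t: 1.8
tool_pos: [0.5176, 0.3994, 0.2604]
tool_rot: [-1.936, -2.473, 0.002]
contact_force: [0.3, 0.7, -0.1]
opening: 0.0847
grip_force: 0.0
```

```bash
python3 - <<'E'
from h import *
c=cam("wrist");save(c,"w1.png",None,1.25)
plan(.517,.40,.26,14)
X=cloud(c).reshape(-1,3)
g=lambda zl,zh:X[(X[:,2]>zl)&(X[:,2]<zh)&(np.hypot(X[:,0]-.517,X[:,1]-.4)<.1)]
for zl,zh,n in((.099,.112,"bar"),(.055,.068,"box")):
    P=g(zl,zh)[:,:2].astype(np.float32)
    print(n,len(P),cv2.minAreaRect(P),P.mean(0))
E
```

```text
turn [-0.08 -0.   -0.03] rows 1 then shift [-0.0001  0.0001  0.0006] | before-turn shift [-0.0001  0.0001  0.0006] q6 0.3 yaw0 14.0
bar 1432 ((0.5189163684844971, 0.4039827287197113), (0.014973525889217854, 0.07376547157764435), 9.088668823242188) [0.51854354 0.40560508]
box 11628 ((0.5190934538841248, 0.40379858016967773), (0.11056119948625565, 0.131060391664505), 69.06028747558594) [0.5168688  0.40945894]
```

View pics/w1.png

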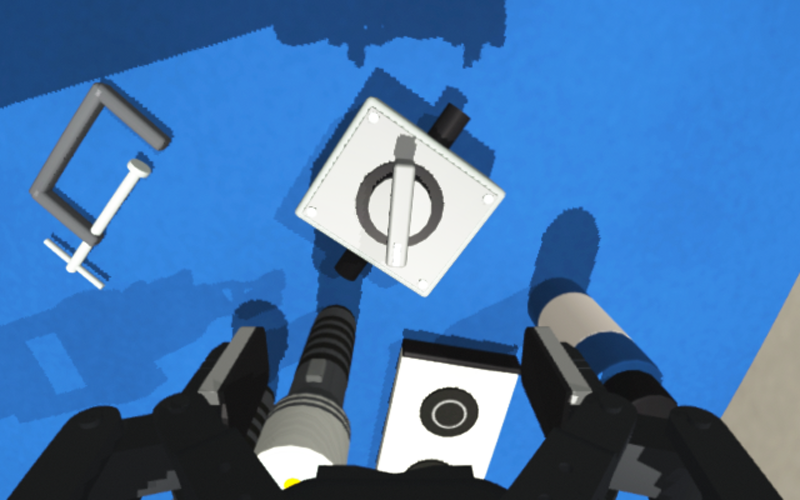

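The wrist view shows the isolator at px (400,200) with its bar nearly vertical in the picture. The cloud puts it at (0.519, 0.404), closing line 9.1°. Now I grip it and turn.

Request:
jog_arm(
  steps=[
    {"delta_rot": [0, 0, 4.9], "linear": [0.0036, 0.002, 0.0], "grip": 0.06},
    {"delta_rot": [0, 0, 0], "linear": [0.0, 0, 0.03], "grip": 0.06},
    {"delta_rot": [0, 0, 0], "linear": [0, 0, 0.03], "grip": 0.06},
    {"delta_rot": [0, 0, 0], "linear": [0, 0, 0.03], "grip": 0.06},
    {"delta_rot": [0, 0, 0], "linear": [0, 0, 0.03], "grip": 0.06},
    {"delta_rot": [0, 0, 0], "linear": [0, 0, 0.03], "grip": 0.06},
    {"delta_rot": [0, 0, 0], "linear": [0, 0, 0.03], "grip": 0.06},
    {"delta_rot": [0, 0, 0], "linear": [0, 0, 0], "grip": 0.06},
  ],
)

```text
t: 2.65
tool_pos: [0.5137, 0.403, 0.0756]
tool_rot: [-2.034, -2.39, 0.016]
contact_force: [-1.2, -0.1, -0.1]
opening: 0.0601
grip_force: 0.0
```

```bash
python3 - <<'E'
from h import *
plan(.5189,.4040,.080,9.1)
E
```

```text
turn [-0.56  0.22  0.11] rows 1 then shift [ 0.0001  0.0053 -0.0044] | before-turn shift [ 0.0001  0.0053 -0.0045] q6 0.39 yaw0 9.2
```

Request:
jog_arm(
  steps=[
    {"delta_rot": [0, 0, 0], "linear": [0, 0.005, -0.004], "grip": 0.06},
    {"delta_rot": [0, 0, 0], "linear": [0, 0, 0], "grip": 0.0},
    {"delta_rot": [0, 0, 0], "linear": [0, 0, 0], "grip": 0.0},
    {"delta_rot": [0, 0, 0], "linear": [0, 0, 0], "grip": 0.0},
    {"delta_rot": [0, 0, 0], "linear": [0, 0, 0], "grip": 0.0},
    {"delta_rot": [0, 0, 0], "linear": [0, 0, 0], "grip": 0.0},
  ],
  newtons=50,
)

```text
t: 3.25
tool_pos: [0.5205, 0.4052, 0.0879]
tool_rot: [-2.035, -2.387, 0.008]
contact_force: [-14.1, -4.0, 13.4]
opening: 0.0139
grip_force: 50.6
```

Request:
jog_arm(
  steps=[
    {"delta_rot": [0, 0, -6], "linear": [0, 0, 0], "grip": 0.0},
    {"delta_rot": [0, 0, -6], "linear": [0, 0, 0], "grip": 0.0},
    {"delta_rot": [0, 0, -6], "linear": [0, 0, 0], "grip": 0.0},
    {"delta_rot": [0, 0, -6], "linear": [0, 0, 0], "grip": 0.0},
    {"delta_rot": [0, 0, -6], "linear": [0, 0, 0], "grip": 0.0},
    {"delta_rot": [0, 0, -6], "linear": [0, 0, 0], "grip": 0.0},
    {"delta_rot": [0, 0, -6], "linear": [0, 0, 0], "grip": 0.0},
    {"delta_rot": [0, 0, -6], "linear": [0, 0, 0], "grip": 0.0},
    {"delta_rot": [0, 0, -6], "linear": [0, 0, 0], "grip": 0.0},
    {"delta_rot": [0, 0, -6], "linear": [0, 0, 0], "grip": 0.0},
  ],
)

```text
t: 4.25
tool_pos: [0.518, 0.4033, 0.0879]
tool_rot: [-0.56, -3.078, 0.013]
contact_force: [-23.4, -12.1, 22.1]
opening: 0.014
grip_force: 51.6
```

```bash
python3 - <<'E'
from h import *
plan(.5189,.4040,.30,69); o=ctrl.get_obs();print(o["contact_force"],o["wrist_torque"],o["opening"])
E
```

```text
turn [-0.62 -0.62  0.39] rows 1 then shift [-0.0006  0.001  -0.2121] | before-turn shift [ 0.0017 -0.0013 -0.2121] q6 -0.66 yaw0 69.4
[-23.4173379  -12.10684968  22.06822909] [-1.66433511  3.90866001 -0.0257461 ] 0.014035978083896802
```

Request:
jog_arm(
  steps=[
    {"delta_rot": [0, 0, 0], "linear": [0, 0, 0], "grip": 0.06},
    {"delta_rot": [0, 0, 0], "linear": [0, 0, 0], "grip": 0.06},
    {"delta_rot": [0, 0, 0], "linear": [0, 0, 0], "grip": 0.06},
    {"delta_rot": [0, 0, 0], "linear": [0, 0, -0.04], "grip": 0.06},
    {"delta_rot": [0, 0, 0], "linear": [0, 0, -0.04], "grip": 0.06},
    {"delta_rot": [0, 0, 0], "linear": [0, 0, -0.04], "grip": 0.06},
    {"delta_rot": [0, 0, 0], "linear": [0, 0, -0.04], "grip": 0.085},
    {"delta_rot": [0, 0, 0], "linear": [0, 0, -0.04], "grip": 0.085},
    {"delta_rot": [0, 0, 0], "linear": [0, 0, -0.02], "grip": 0.085},
    {"delta_rot": [0, 0, 0], "linear": [0, 0, 0], "grip": 0.085},
  ],
)

```text
t: 5.25
tool_pos: [0.5251, 0.4058, 0.3109]
tool_rot: [0.569, 3.083, 0.009]
contact_force: [-0.3, -0.5, -1.1]
opening: 0.0849
grip_force: 0.0
```

```bash
python3 - <<'E'
from h import *
c=cam("wrist")
X=cloud(c).reshape(-1,3)
P=X[(X[:,2]>.098)&(X[:,2]<.112)&(np.hypot(X[:,0]-.517,X[:,1]-.4)<.1)][:,:2].astype(np.float32)
print(len(P),cv2.minAreaRect(P))
print(ctrl.get_obs()["tool_pos"],ctrl.get_obs()["contact_force"])
# approx target above cradle/pack: camera view of both
plan(.50,-.33,.33,90)
E
```

```text
1102 ((0.518888533115387, 0.40347519516944885), (0.014929035678505898, 0.0746874064207077), 69.12581634521484)
[0.52422732 0.40528029 0.30739984] [-0.09694376 -0.0350767  -0.4913807 ]
turn [  0.16   0.18 -20.93] rows 3 then shift [ 0.0242 -0.7353 -0.0226] | before-turn shift [-0.2401 -0.6954 -0.0243] q6 -0.66 yaw0 69.1
```

Request:
jog_arm(
  steps=[
    {"delta_rot": [0, 0, -7], "linear": [0, 0, -0.008], "grip": 0.085},
    {"delta_rot": [0, 0, -7], "linear": [0, 0, -0.008], "grip": 0.085},
    {"delta_rot": [0, 0, -7], "linear": [0, 0, -0.008], "grip": 0.085},
    {"delta_rot": [0, 0, 0], "linear": [0.007, -0.045, 0], "grip": 0.085},
    {"delta_rot": [0, 0, 0], "linear": [0.007, -0.045, 0], "grip": 0.085},
    {"delta_rot": [0, 0, 0], "linear": [0.007, -0.045, 0], "grip": 0.085},
    {"delta_rot": [0, 0, 0], "linear": [0.007, -0.045, 0], "grip": 0.085},
    {"delta_rot": [0, 0, 0], "linear": [0.007, -0.045, 0], "grip": 0.085},
    {"delta_rot": [0, 0, 0], "linear": [0.007, -0.045, 0], "grip": 0.085},
    {"delta_rot": [0, 0, 0], "linear": [0.007, -0.045, 0], "grip": 0.085},
  ],
)

```text
t: 6.3
tool_pos: [0.4735, 0.0881, 0.3261]
tool_rot: [0.003, -3.137, 0.0]
contact_force: [0.8, -0.2, 0.6]
opening: 0.085
grip_force: 0.0
```

Request:
jog_arm(
  steps=[
    {"delta_rot": [0, 0, 0], "linear": [0.007, -0.045, 0], "grip": 0.085},
    {"delta_rot": [0, 0, 0], "linear": [0.007, -0.045, 0], "grip": 0.085},
    {"delta_rot": [0, 0, 0], "linear": [0.007, -0.045, 0], "grip": 0.085},
    {"delta_rot": [0, 0, 0], "linear": [0.007, -0.045, 0], "grip": 0.085},
    {"delta_rot": [0, 0, 0], "linear": [0.007, -0.045, 0], "grip": 0.085},
    {"delta_rot": [0, 0, 0], "linear": [0.007, -0.045, 0], "grip": 0.085},
    {"delta_rot": [0, 0, 0], "linear": [0.007, -0.045, 0], "grip": 0.085},
    {"delta_rot": [0, 0, 0], "linear": [0.007, -0.045, 0], "grip": 0.085},
    {"delta_rot": [0, 0, 0], "linear": [0.007, -0.045, 0], "grip": 0.085},
    {"delta_rot": [0, 0, 0], "linear": [0, 0, 0], "grip": 0.085},
  ],
)

```text
t: 7.3
tool_pos: [0.4104, -0.319, 0.3253]
tool_rot: [-0.007, -3.137, -0.005]
contact_force: [0.6, 1.3, -0.3]
opening: 0.0851
grip_force: 0.0
```

```bash
python3 - <<'E'
from h import *
c=cam("wrist");save(c,"w2.png",None,1.25)
import pickle;pickle.dump(c,open("w2.pkl","wb"))
plan(.50,-.4,.3,83.5)
X=cloud(c).reshape(-1,3)
def rect(n,x,y,r,zl,zh):
    P=X[(X[:,2]>zl)&(X[:,2]<zh)&(np.hypot(X[:,0]-x,X[:,1]-y)<r)][:,:2].astype(np.float32)
    print(n,len(P),cv2.minAreaRect(P) if len(P)>3 else "")
rect("pack",.415,-.225,.1,.012,.024)
rect("bar",.52,-.405,.12,.0735,.085)
rect("base",.52,-.405,.13,.003,.010)
rect("bed",.52,-.405,.13,.022,.0285)
E
```

```text
turn [ 0.23 -0.25  6.34] rows 1 then shift [-0.0978 -0.0725  0.0257] | before-turn shift [-0.0893 -0.083   0.025 ] q6 -2.37 yaw0 89.8
pack 4163 ((0.41282978653907776, -0.2208714634180069), (0.05886170640587807, 0.12008153647184372), 65.94172668457031)
bar 259 ((0.5225788354873657, -0.4004640281200409), (0.04273010417819023, 0.010629926808178425), 84.5925521850586)
base 3937 ((0.5203996300697327, -0.40041959285736084), (0.0996040627360344, 0.20569360256195068), 82.57100677490234)
bed 3417 ((0.5064719915390015, -0.39696627855300903), (0.08071333169937134, 0.17965340614318848), 77.34851837158203)
```

View pics/w2.png

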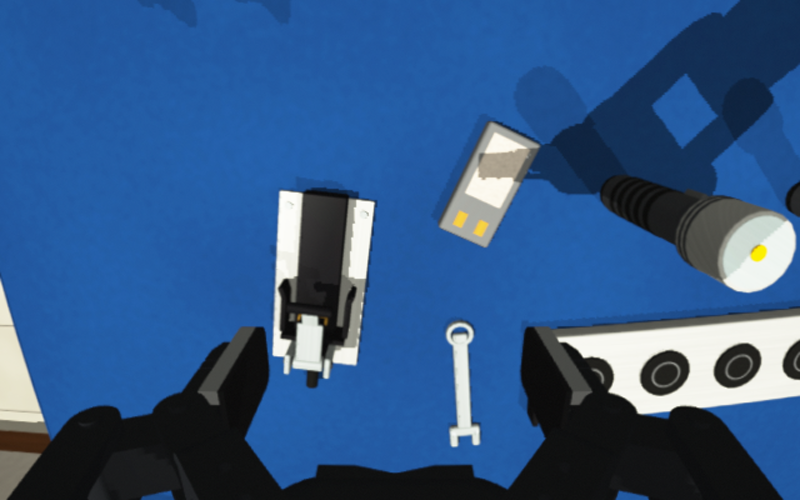

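The wrist view shows the cradle at px (322,275), with the clip bar near (308,315). The pack is at (490,183), contacts pointing away from the robot, and the spanner is at (460,385). Going above the clip bar now.

Request:
jog_arm(
  steps=[
    {"delta_rot": [0.2, -0.25, 6.3], "linear": [0, 0, 0], "grip": 0.065},
    {"delta_rot": [0, 0, 0], "linear": [-0.04, -0.023, 0], "grip": 0.065},
    {"delta_rot": [0, 0, 0], "linear": [-0.04, -0.023, 0.03], "grip": 0.065},
    {"delta_rot": [0, 0, 0], "linear": [-0.04, -0.022, 0.03], "grip": 0.065},
    {"delta_rot": [0, 0, 0], "linear": [0, 0, 0.045], "grip": 0.065},
    {"delta_rot": [0, 0, 0], "linear": [0, 0, 0.045], "grip": 0.065},
    {"delta_rot": [0, 0, 0], "linear": [0, 0, 0.015], "grip": 0.065},
    {"delta_rot": [0, 0, 0], "linear": [0, 0, 0], "grip": 0.065},
    {"delta_rot": [0, 0, 0], "linear": [0, 0, 0], "grip": 0.065},
  ],
)

```text
t: 8.25
tool_pos: [0.5192, -0.3918, 0.1721]
tool_rot: [0.169, 3.131, -0.008]
contact_force: [-0.4, 0.3, 0.4]
opening: 0.0648
grip_force: 0.0
```

```bash
python3 - <<'E'
from h import *
c=cam("wrist");save(c,"w3.png",None,1.25)
plan(.5226,-.4005,.068,83.5)
X=cloud(c).reshape(-1,3)
def rect(n,x,y,r,zl,zh):
    P=X[(X[:,2]>zl)&(X[:,2]<zh)&(np.hypot(X[:,0]-x,X[:,1]-y)<r)][:,:2].astype(np.float32)
    print(n,len(P),cv2.minAreaRect(P) if len(P)>3 else "")
rect("bar",.52,-.405,.04,.0735,.085)
rect("base",.46,-.395,.07,.003,.010)
rect("bed",.47,-.395,.06,.022,.0285)
E
```

```text
turn [-0.35  0.48  0.31] rows 1 then shift [-0.0038 -0.0076  0.1056] | before-turn shift [-0.0029 -0.007   0.1057] q6 -2.22 yaw0 83.8
bar 772 ((0.522367000579834, -0.4009400010108948), (0.0434776246547699, 0.01034756749868393), 82.51020812988281)
base 6660 ((0.47445711493492126, -0.3947916030883789), (0.10059881210327148, 0.10220175981521606), 82.44725036621094)
bed 7939 ((0.4740879237651825, -0.3948415517807007), (0.04631022736430168, 0.11173008382320404), 82.51531219482422)
```

View pics/w3.png

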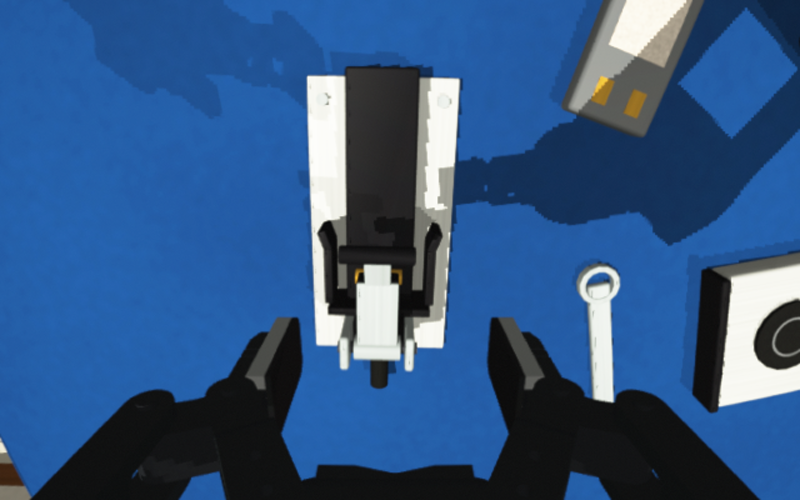

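The near view shows the clip bar at px (377,256) and the guides at x≈325 and 435. The cradle yaw is -7.5° and the bar is at (0.5224, -0.4009). Descending and pinching.

Request:
jog_arm(
  steps=[
    {"delta_rot": [-0.35, 0.48, 1.3], "linear": [-0.004, -0.0085, 0], "grip": 0.065},
    {"delta_rot": [0, 0, 0], "linear": [0, 0, 0.03], "grip": 0.065},
    {"delta_rot": [0, 0, 0], "linear": [0, 0, 0.03], "grip": 0.065},
    {"delta_rot": [0, 0, 0], "linear": [0, 0, 0.03], "grip": 0.065},
    {"delta_rot": [0, 0, 0], "linear": [0, 0, 0.015], "grip": 0.065},
    {"delta_rot": [0, 0, 0], "linear": [0, 0, 0], "grip": 0.065},
    {"delta_rot": [0, 0, 0], "linear": [0, 0, 0], "grip": 0.065},
  ],
)

```text
t: 9.0
tool_pos: [0.5221, -0.4014, 0.0673]
tool_rot: [-0.206, -3.133, -0.002]
contact_force: [-0.1, -0.6, 0.2]
opening: 0.065
grip_force: 0.0
```

```bash
python3 - <<'E'
from h import *
plan(.5224,-.4009,.068,82.5);print(ctrl.get_obs()["contact_force"])
E
```

```text
turn [ 0.07 -0.1  -0.03] rows 1 then shift [-0.0002  0.0006 -0.0007] | before-turn shift [-0.0002  0.0006 -0.0007] q6 -2.21 yaw0 82.5
[-0.05031658 -0.57223009  0.22421698]
```

Request:
jog_arm(
  steps=[
    {"delta_rot": [0, 0, 0], "linear": [0, 0, 0], "grip": 0.03},
    {"delta_rot": [0, 0, 0], "linear": [0, 0, 0], "grip": 0.03},
    {"delta_rot": [0, 0, 0], "linear": [0, 0, 0], "grip": 0.03},
    {"delta_rot": [0, 0, 0], "linear": [0, 0, 0], "grip": 0.03},
    {"delta_rot": [0, 0, 0], "linear": [0, 0, 0], "grip": 0.03},
  ],
  newtons=30,
)

```text
t: 9.5
tool_pos: [0.5223, -0.4024, 0.0685]
tool_rot: [-0.206, -3.135, 0.002]
contact_force: [-0.9, -2.9, 5.4]
opening: 0.0423
grip_force: 30.4
```

Request:
jog_arm(
  steps=[
    {"delta_rot": [0, 0, 0], "linear": [-0.0032, 0, -0.0103], "grip": 0.03},
    {"delta_rot": [0, 0, 0], "linear": [-0.0047, 0, -0.0097], "grip": 0.03},
    {"delta_rot": [0, 0, 0], "linear": [-0.0061, 0, -0.0089], "grip": 0.03},
    {"delta_rot": [0, 0, 0], "linear": [-0.0074, 0, -0.0079], "grip": 0.03},
    {"delta_rot": [0, 0, 0], "linear": [-0.0084, 0, -0.0067], "grip": 0.03},
    {"delta_rot": [0, 0, 0], "linear": [-0.0094, 0, -0.0054], "grip": 0.03},
    {"delta_rot": [0, 0, 0], "linear": [-0.0101, 0, -0.0039], "grip": 0.03},
    {"delta_rot": [0, 0, 0], "linear": [-0.0084, 0, -0.002], "grip": 0.03},
    {"delta_rot": [0, 0, 0], "linear": [0, 0, 0], "grip": 0.03},
  ],
)

```text
t: 10.4
tool_pos: [0.5803, -0.4098, 0.122]
tool_rot: [0.205, 3.135, -0.002]
contact_force: [0.5, -5.7, 4.1]
opening: 0.0422
grip_force: 31.9
```

Request:
jog_arm(
  steps=[
    {"delta_rot": [0, 0, 0], "linear": [0, 0, 0], "grip": 0.065},
    {"delta_rot": [0, 0, 0], "linear": [0, 0, 0], "grip": 0.065},
    {"delta_rot": [0, 0, 0], "linear": [0, 0, 0], "grip": 0.065},
    {"delta_rot": [0, 0, 0], "linear": [0, 0, -0.03], "grip": 0.065},
    {"delta_rot": [0, 0, 0], "linear": [0, 0, -0.04], "grip": 0.065},
    {"delta_rot": [0, 0, 0], "linear": [0.04, 0, -0.03], "grip": 0.085},
    {"delta_rot": [0, 0, 0], "linear": [0.045, 0.04, 0], "grip": 0.085},
    {"delta_rot": [0, 0, 0], "linear": [0.045, 0.04, 0], "grip": 0.085},
    {"delta_rot": [0, 0, 0], "linear": [0.045, 0.02, 0], "grip": 0.085},
    {"delta_rot": [0, 0, 0], "linear": [0, 0, 0], "grip": 0.085},
  ],
)

```text
t: 11.4
tool_pos: [0.4271, -0.2969, 0.2175]
tool_rot: [-0.204, -3.126, -0.012]
contact_force: [0.7, -0.7, -0.7]
opening: 0.0849
grip_force: 0.0
```

```bash
python3 - <<'E'
from h import *
c=cam("wrist");save(c,"w4.png",None,1.25)
X=cloud(c).reshape(-1,3)
def rect(n,x,y,r,zl,zh):
    P=X[(X[:,2]>zl)&(X[:,2]<zh)&(np.hypot(X[:,0]-x,X[:,1]-y)<r)][:,:2].astype(np.float32)
    print(n,len(P),cv2.minAreaRect(P) if len(P)>3 else "")
rect("pack",.413,-.221,.1,.012,.024)
rect("clip",.57,-.405,.1,.09,.15)
plan(.413,-.221,.1,66)
E
```

```text
pack 7232 ((0.41262751817703247, -0.22080868482589722), (0.058875177055597305, 0.12028764188289642), 65.89427185058594)
clip 987 ((0.5712184906005859, -0.4040512442588806), (0.03633342683315277, 0.026056068018078804), 86.15851593017578)
turn [ 0.22 -0.35 16.5 ] rows 3 then shift [0.0469 0.0647 0.1191] | before-turn shift [0.0259 0.0748 0.1196] q6 -2.19 yaw0 82.5
```

View pics/w4.png

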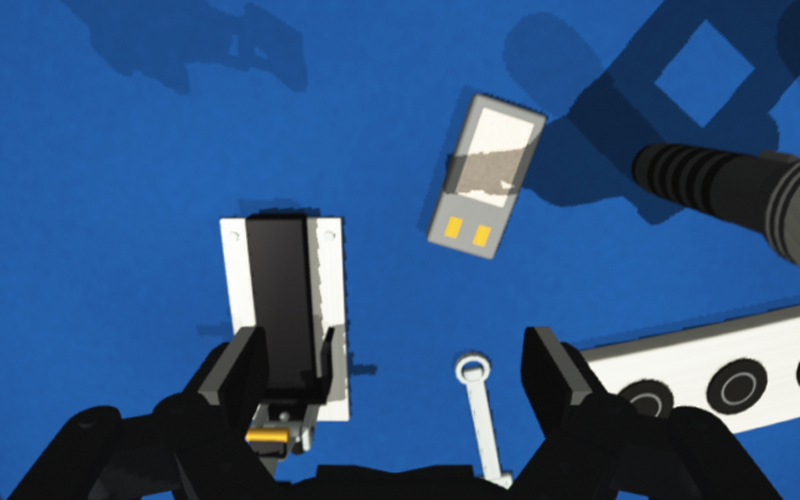

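The clip is up and the pack hasn't moved: it is at (0.4126, -0.2208), yaw -24.1°. I'll grip it 25 mm behind its middle.

Request:
jog_arm(
  steps=[
    {"delta_rot": [0.2, -0.35, 8.3], "linear": [0, 0, 0], "grip": 0.08},
    {"delta_rot": [0, 0, 8.2], "linear": [0, 0, 0], "grip": 0.08},
    {"delta_rot": [0, 0, 0], "linear": [0.035, 0.032, 0], "grip": 0.08},
    {"delta_rot": [0, 0, 0], "linear": [0.034, 0.032, 0], "grip": 0.08},
    {"delta_rot": [0, 0, 0], "linear": [0, 0, 0.04], "grip": 0.08},
    {"delta_rot": [0, 0, 0], "linear": [0, 0, 0.04], "grip": 0.08},
    {"delta_rot": [0, 0, 0], "linear": [0, 0, 0.04], "grip": 0.08},
    {"delta_rot": [0, 0, 0], "linear": [0, 0, 0.035], "grip": 0.08},
    {"delta_rot": [0, 0, 0], "linear": [0, 0, 0], "grip": 0.08},
    {"delta_rot": [0, 0, 0], "linear": [0, 0, 0], "grip": 0.08},
  ],
)

```text
t: 12.45
tool_pos: [0.3958, -0.2158, 0.0661]
tool_rot: [0.653, 3.071, -0.001]
contact_force: [0.0, -0.3, -1.2]
opening: 0.0802
grip_force: 0.0
```

```bash
python3 - <<'E'
from h import *
c=cam("wrist")
X=cloud(c).reshape(-1,3)
P=X[(X[:,2]>.012)&(X[:,2]<.024)&(np.hypot(X[:,0]-.413,X[:,1]+.221)<.1)][:,:2].astype(np.float32)
print(len(P),cv2.minAreaRect(P))
plan(.3898,-.2106,.011,66)
E
```

```text
17558 ((0.4125685393810272, -0.220830500125885), (0.05861932039260864, 0.1203169971704483), 65.5039291381836)
turn [-0.05  0.28 -0.01] rows 1 then shift [0.0087 0.0026 0.0566] | before-turn shift [0.009  0.0027 0.0565] q6 -1.82 yaw0 66.0
```

Request:
jog_arm(
  steps=[
    {"delta_rot": [0, 0.3, 0], "linear": [0.0085, 0.0025, 0.0], "grip": 0.08},
    {"delta_rot": [0, 0, 0], "linear": [0, 0, 0.028], "grip": 0.08},
    {"delta_rot": [0, 0, 0], "linear": [0, 0, 0.028], "grip": 0.08},
    {"delta_rot": [0, 0, 0], "linear": [0, 0, 0], "grip": 0.08},
    {"delta_rot": [0, 0, 0], "linear": [0, 0, 0], "grip": 0.04},
    {"delta_rot": [0, 0, 0], "linear": [0, 0, 0], "grip": 0.04},
    {"delta_rot": [0, 0, 0], "linear": [0, 0, 0], "grip": 0.04},
    {"delta_rot": [0, 0, 0], "linear": [0, 0, 0], "grip": 0.04},
  ],
  newtons=40,
)

```text
t: 13.3
tool_pos: [0.3897, -0.2108, 0.0125]
tool_rot: [0.653, 3.073, -0.002]
contact_force: [-1.9, 2.1, 6.2]
opening: 0.055
grip_force: 41.3
```

```bash
python3 - <<'E'
from h import *
plan(.3898,-.2106,.011,66)
u=np.array([.9914,-.1305]);O=np.array([.5274,-.4016])
for s in(-.097,-.040): print(s,(O+s*u).round(4))
E
```

```text
turn [-0.08  0.02 -0.01] rows 1 then shift [-0.      0.0003  0.0015] | before-turn shift [0.     0.0003 0.0015] q6 -1.81 yaw0 66.0
-0.097 [ 0.4312 -0.3889]
-0.04 [ 0.4877 -0.3964]
```

Request:
jog_arm(
  steps=[
    {"delta_rot": [0, 0, 0], "linear": [0, 0, -0.03], "grip": 0.04},
    {"delta_rot": [0, 0, 0], "linear": [0, 0, -0.04], "grip": 0.04},
    {"delta_rot": [0, 0, 0], "linear": [0, 0, -0.02], "grip": 0.04},
    {"delta_rot": [0, 0, -5.5], "linear": [0, 0, 0], "grip": 0.04},
    {"delta_rot": [0, 0, -5.5], "linear": [0, 0, 0], "grip": 0.04},
    {"delta_rot": [0, 0, -5.5], "linear": [0, 0, 0], "grip": 0.04},
    {"delta_rot": [0, 0, 0], "linear": [-0.016, -0.042, 0], "grip": 0.04},
    {"delta_rot": [0, 0, 0], "linear": [-0.016, -0.042, 0], "grip": 0.04},
    {"delta_rot": [0, 0, 0], "linear": [-0.016, -0.042, 0], "grip": 0.04},
    {"delta_rot": [0, 0, 0], "linear": [-0.016, -0.042, 0], "grip": 0.04},
  ],
)

```text
t: 14.3
tool_pos: [0.4307, -0.3869, 0.1011]
tool_rot: [-0.206, -3.134, 0.002]
contact_force: [-0.2, 0.2, -1.2]
opening: 0.0552
grip_force: 42.7
```

Request:
jog_arm(
  steps=[
    {"delta_rot": [0, 0, 0], "linear": [0, 0, 0], "grip": 0.04},
    {"delta_rot": [0, 0, 0], "linear": [0, 0, 0], "grip": 0.04},
    {"delta_rot": [0, 0, 0], "linear": [0, 0, 0], "grip": 0.04},
  ],
)

```text
t: 14.6
tool_pos: [0.4299, -0.3838, 0.0998]
tool_rot: [-0.205, -3.132, -0.001]
contact_force: [0.1, -0.6, -1.3]
opening: 0.0549
grip_force: 42.8
```

```bash
python3 - <<'E'
from h import *
plan(.4312,-.3889,.0405,82.5)
c=cam("wrist");save(c,"w5.png",None,1.25)
X=cloud(c).reshape(-1,3)
z=ctrl.get_obs()["tool_pos"][2]-.0125+.018
P=X[(X[:,2]>z-.006)&(X[:,2]<z+.006)&(np.hypot(X[:,0]-.45,X[:,1]+.39)<.09)][:,:2].astype(np.float32)
print(len(P),cv2.minAreaRect(P))
E
```

```text
turn [ 0.03 -0.16  0.02] rows 1 then shift [-0.002  -0.0048  0.0593] | before-turn shift [-0.0021 -0.0049  0.0593] q6 -2.3 yaw0 82.5
22745 ((0.44284889101982117, -0.38455814123153687), (0.079279825091362, 0.0957636833190918), 81.78118133544922)
```

View pics/w5.png

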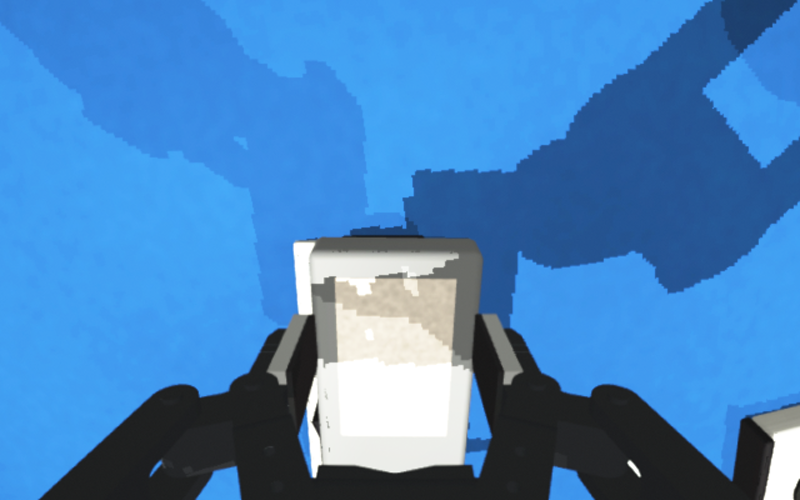

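The pack is held square between the fingers, with the cradle behind it. Lowering it to just above the bed.

Request:
jog_arm(
  steps=[
    {"delta_rot": [0, 0, 0], "linear": [-0.002, -0.005, 0], "grip": 0.04},
    {"delta_rot": [0, 0, 0], "linear": [0, 0, 0.02], "grip": 0.04},
    {"delta_rot": [0, 0, 0], "linear": [0, 0, 0.02], "grip": 0.04},
    {"delta_rot": [0, 0, 0], "linear": [0, 0, 0.017], "grip": 0.04},
    {"delta_rot": [0, 0, 0], "linear": [0, 0, 0], "grip": 0.04},
    {"delta_rot": [0, 0, 0], "linear": [0, 0, 0], "grip": 0.04},
  ],
)

```text
t: 15.25
tool_pos: [0.4313, -0.3895, 0.0428]
tool_rot: [-0.205, -3.132, -0.001]
contact_force: [0.5, -0.5, -1.4]
opening: 0.0548
grip_force: 42.9
```

```bash
python3 - <<'E'
from h import *
plan(.4312,-.3889,.0385,82.5);print(ctrl.get_obs()["contact_force"])
E
```

```text
turn [ 0.03 -0.17  0.02] rows 1 then shift [0.0001 0.0006 0.0043] | before-turn shift [0.0001 0.0006 0.0043] q6 -2.3 yaw0 82.5
[ 0.53019862 -0.45851491 -1.43873845]
```

Request:
jog_arm(
  steps=[
    {"delta_rot": [0, -0.15, 0], "linear": [0, 0.0005, 0.0045], "grip": 0.04},
    {"delta_rot": [0, 0, 0], "linear": [0, 0, 0], "grip": 0.04},
    {"delta_rot": [0, 0, 0], "linear": [-0.007, 0, 0], "grip": 0.04},
    {"delta_rot": [0, 0, 0], "linear": [-0.007, 0, 0], "grip": 0.04},
    {"delta_rot": [0, 0, 0], "linear": [-0.007, 0, 0], "grip": 0.04},
    {"delta_rot": [0, 0, 0], "linear": [-0.007, 0, 0], "grip": 0.04},
    {"delta_rot": [0, 0, 0], "linear": [-0.007, 0, 0], "grip": 0.04},
    {"delta_rot": [0, 0, 0], "linear": [-0.007, 0, 0], "grip": 0.04},
    {"delta_rot": [0, 0, 0], "linear": [-0.005, 0, 0], "grip": 0.04},
  ],
)

```text
t: 16.15
tool_pos: [0.4785, -0.3961, 0.0387]
tool_rot: [-0.205, -3.134, 0.001]
contact_force: [-5.2, 0.5, 5.9]
opening: 0.0551
grip_force: 45.7
```

Request:
jog_arm(
  steps=[
    {"delta_rot": [0, 0, 0], "linear": [-0.004, 0, 0], "grip": 0.04},
    {"delta_rot": [0, 0, 0], "linear": [-0.003, 0, 0], "grip": 0.04},
    {"delta_rot": [0, 0, 0], "linear": [-0.003, 0, 0], "grip": 0.04},
    {"delta_rot": [0, 0, 0], "linear": [-0.003, 0, 0], "grip": 0.04},
    {"delta_rot": [0, 0, 0], "linear": [0, 0, 0], "grip": 0.04},
    {"delta_rot": [0, 0, 0], "linear": [0, 0, 0], "grip": 0.04},
  ],
)

```text
t: 16.75
tool_pos: [0.4872, -0.3972, 0.0385]
tool_rot: [-0.203, -3.124, -0.003]
contact_force: [-18.3, 3.2, 14.6]
opening: 0.0548
grip_force: 48.0
```

```bash
python3 - <<'E'
from h import *
plan(.4877,-.3964,.0385,82.5);print(ctrl.get_obs()["contact_force"])
E
```

```text
turn [ 0.07 -0.63  0.05] rows 1 then shift [-0.0004  0.0009 -0.    ] | before-turn shift [-0.0004  0.0009 -0.    ] q6 -2.24 yaw0 82.5
[-18.29437731   3.22253847  14.6037445 ]
```

Request:
jog_arm(
  steps=[
    {"delta_rot": [0, 0, 0], "linear": [0, 0, 0], "grip": 0.08},
    {"delta_rot": [0, 0, 0], "linear": [0, 0, 0], "grip": 0.08},
    {"delta_rot": [0, 0, 0], "linear": [0, 0, 0], "grip": 0.08},
    {"delta_rot": [0, -0.6, 0], "linear": [0.003, 0, -0.02], "grip": 0.08},
    {"delta_rot": [0, 0, 0], "linear": [0, 0, -0.04], "grip": 0.08},
    {"delta_rot": [0, 0, 0], "linear": [0, 0, -0.04], "grip": 0.08},
    {"delta_rot": [0, 0, 0], "linear": [0, 0, -0.04], "grip": 0.08},
    {"delta_rot": [0, 0, 0], "linear": [0, 0, -0.04], "grip": 0.08},
    {"delta_rot": [0, 0, 0], "linear": [0, 0, 0], "grip": 0.08},
    {"delta_rot": [0, 0, 0], "linear": [0, 0, 0], "grip": 0.08},
  ],
)

```text
t: 17.75
tool_pos: [0.4872, -0.3971, 0.2195]
tool_rot: [0.204, 3.122, -0.004]
contact_force: [0.3, 0.4, -1.1]
opening: 0.0802
grip_force: 0.0
```

```bash
python3 - <<'E'
from h import *
c=cam("wrist");save(c,"w6.png",None,1.25)
X=cloud(c).reshape(-1,3)
def rect(n,x,y,r,zl,zh):
    P=X[(X[:,2]>zl)&(X[:,2]<zh)&(np.hypot(X[:,0]-x,X[:,1]-y)<r)]
    print(n,len(P),cv2.minAreaRect(P[:,:2].astype(np.float32)) if len(P)>3 else "")
rect("pack",.5125,-.3996,.1,.0405,.048)
rect("clip",.57,-.405,.05,.115,.15)
plan(.5803,-.4098,.20,82.5)
E
```

```text
pack 7442 ((0.5225889086723328, -0.4009605646133423), (0.061217762529850006, 0.14202921092510223), 79.9888916015625)
clip 950 ((0.5806304812431335, -0.4085850715637207), (0.04417060315608978, 0.01100242231041193), 81.57945251464844)
turn [0.05 0.58 0.01] rows 1 then shift [-0.0949 -0.0011  0.0173] | before-turn shift [-0.0947 -0.0011  0.0183] q6 -2.25 yaw0 82.5
```

View pics/w6.png

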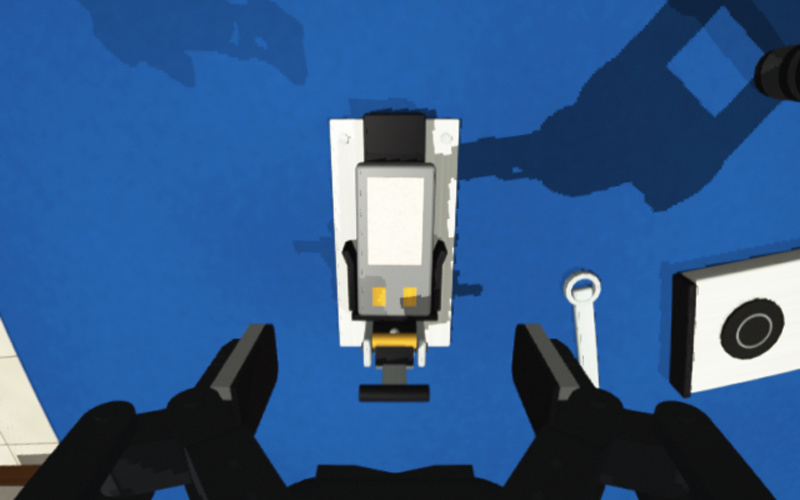

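The pack is home against the stop, contacts at px (378,295) and (410,295). The clip's raised bar is at px (394,393), world (0.5806, -0.4086). Pinching it and lowering along the arc.

Request:
jog_arm(
  steps=[
    {"delta_rot": [0, 0.6, 0.3], "linear": [-0.03, 0, 0], "grip": 0.065},
    {"delta_rot": [0, 0, 0], "linear": [-0.03, 0, 0], "grip": 0.065},
    {"delta_rot": [0, 0, 0], "linear": [-0.035, 0, 0], "grip": 0.065},
    {"delta_rot": [0, 0, 0], "linear": [0, 0, 0.03], "grip": 0.065},
    {"delta_rot": [0, 0, 0], "linear": [0, 0, 0.03], "grip": 0.065},
    {"delta_rot": [0, 0, 0], "linear": [0, 0, 0.035], "grip": 0.065},
    {"delta_rot": [0, 0, 0], "linear": [0, 0, 0], "grip": 0.065},
    {"delta_rot": [0, 0, 0], "linear": [0, 0, 0], "grip": 0.065},
  ],
)

```text
t: 18.6
tool_pos: [0.5792, -0.4083, 0.1205]
tool_rot: [-0.214, -3.13, -0.005]
contact_force: [-1.1, 0.3, 0.5]
opening: 0.0649
grip_force: 0.0
```

```bash
python3 - <<'E'
from h import *
plan(.5803,-.4090,.123,82.5)
E
```

```text
turn [ 0.18 -0.25 -0.31] rows 1 then shift [-0.0012 -0.0005 -0.0025] | before-turn shift [-0.0012 -0.0005 -0.0025] q6 -2.15 yaw0 82.2
```

Request:
jog_arm(
  steps=[
    {"delta_rot": [0, 0, 0], "linear": [-0.001, -0.0005, -0.0025], "grip": 0.03},
    {"delta_rot": [0, 0, 0], "linear": [0, 0, 0], "grip": 0.03},
    {"delta_rot": [0, 0, 0], "linear": [0, 0, 0], "grip": 0.03},
    {"delta_rot": [0, 0, 0], "linear": [0, 0, 0], "grip": 0.03},
    {"delta_rot": [0, 0, 0], "linear": [0, 0, 0], "grip": 0.03},
  ],
  newtons=30,
)

```text
t: 19.1
tool_pos: [0.5825, -0.4105, 0.1291]
tool_rot: [0.213, 3.131, -0.002]
contact_force: [-1.3, 3.5, 6.6]
opening: 0.0399
grip_force: 30.1
```

Request:
jog_arm(
  steps=[
    {"delta_rot": [0, 0, 0], "linear": [0.0104, 0, 0.0023], "grip": 0.03},
    {"delta_rot": [0, 0, 0], "linear": [0.0101, 0, 0.0039], "grip": 0.03},
    {"delta_rot": [0, 0, 0], "linear": [0.0094, 0, 0.0054], "grip": 0.03},
    {"delta_rot": [0, 0, 0], "linear": [0.0084, 0, 0.0067], "grip": 0.03},
    {"delta_rot": [0, 0, 0], "linear": [0.0074, 0, 0.0079], "grip": 0.03},
    {"delta_rot": [0, 0, 0], "linear": [0.0061, 0, 0.0089], "grip": 0.03},
    {"delta_rot": [0, 0, 0], "linear": [0.0047, 0, 0.0097], "grip": 0.03},
    {"delta_rot": [0, 0, 0], "linear": [0, 0, 0], "grip": 0.03},
    {"delta_rot": [0, 0, 0], "linear": [0, 0, 0], "grip": 0.03},
  ],
)

```text
t: 20.0
tool_pos: [0.5254, -0.4051, 0.0855]
tool_rot: [0.214, 3.133, -0.009]
contact_force: [-5.9, 0.1, 11.9]
opening: 0.03
grip_force: 5.5
```

Request:
jog_arm(
  steps=[
    {"delta_rot": [0, 0, 0], "linear": [0, 0, 0], "grip": 0.065},
    {"delta_rot": [0, 0, 0], "linear": [0, 0, 0], "grip": 0.065},
    {"delta_rot": [0, 0, 0], "linear": [0, 0, 0], "grip": 0.065},
    {"delta_rot": [0, 0, 0], "linear": [0, 0, -0.03], "grip": 0.065},
    {"delta_rot": [0, 0, 0], "linear": [0, 0, -0.04], "grip": 0.065},
    {"delta_rot": [0, 0, 0], "linear": [0.04, 0, -0.04], "grip": 0.085},
    {"delta_rot": [0, 0, 0], "linear": [0.03, 0, -0.04], "grip": 0.085},
    {"delta_rot": [0, 0, 0], "linear": [0, 0, 0], "grip": 0.085},
    {"delta_rot": [0, 0, 0], "linear": [0, 0, 0], "grip": 0.085},
  ],
)

```text
t: 20.9
tool_pos: [0.4605, -0.3938, 0.2277]
tool_rot: [0.215, 3.132, -0.002]
contact_force: [-0.2, -0.4, -0.5]
opening: 0.0854
grip_force: 0.0
```

```bash
python3 - <<'E'
from h import *
c=cam("wrist");save(c,"w7.png",(160,0,480,320),1.25)
X=cloud(c).reshape(-1,3)
def rect(n,x,y,r,zl,zh):
    P=X[(X[:,2]>zl)&(X[:,2]<zh)&(np.hypot(X[:,0]-x,X[:,1]-y)<r)]
    print(n,len(P),cv2.minAreaRect(P[:,:2].astype(np.float32)) if len(P)>3 else "",P[:,2].max())
rect("clip",.53,-.405,.025,.065,.10)
rect("pack",.4675,-.3936,.045,.0405,.048)
plan(.422,-.08,.30,90)
E
```

```text
clip 903 ((0.5372904539108276, -0.40275219082832336), (0.04360462725162506, 0.03582015261054039), 83.45868682861328) 0.08677658119299386
pack 3379 ((0.48253458738327026, -0.39508169889450073), (0.05784982442855835, 0.05945665016770363), 81.39488983154297) 0.04587302247169489
turn [ 0.05 -0.03 -7.81] rows 1 then shift [ 0.0383  0.3132 -0.0743] | before-turn shift [ 0.0806  0.3051 -0.074 ] q6 -2.26 yaw0 82.2
```

View pics/w7.png

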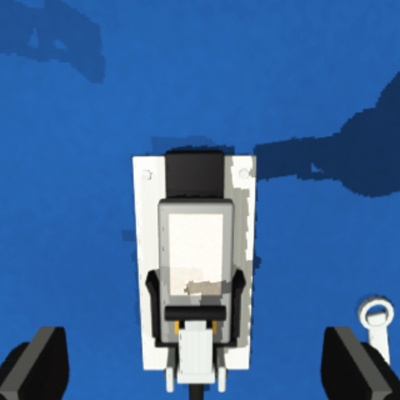

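The clip is down on the contacts at px (197,325) in the crop, and the pack is still home. Next a high view over the deck to locate the pads and torches.

Request:
jog_arm(
  steps=[
    {"delta_rot": [0, 0, 0], "linear": [0, 0, -0.04], "grip": 0.085},
    {"delta_rot": [0, 0, 0], "linear": [0, 0, -0.04], "grip": 0.085},
    {"delta_rot": [0, 0, 0], "linear": [0, 0.01, -0.03], "grip": 0.085},
    {"delta_rot": [0, 0, 0], "linear": [0.002, 0.043, 0], "grip": 0.085},
    {"delta_rot": [0, 0, 0], "linear": [0.002, 0.043, 0], "grip": 0.085},
    {"delta_rot": [0, 0, 0], "linear": [0.002, 0.043, 0], "grip": 0.085},
    {"delta_rot": [0, 0, 0], "linear": [0.002, 0.043, 0], "grip": 0.085},
    {"delta_rot": [0, 0, 0], "linear": [0.002, 0.043, 0], "grip": 0.085},
    {"delta_rot": [0, 0, 0], "linear": [0.002, 0.043, 0], "grip": 0.085},
    {"delta_rot": [0, 0, 0], "linear": [0.002, 0.043, 0], "grip": 0.085},
  ],
)

```text
t: 21.95
tool_pos: [0.4887, -0.0813, 0.3336]
tool_rot: [-0.213, -3.13, -0.003]
contact_force: [-0.2, 0.3, 0.5]
opening: 0.0844
grip_force: 0.0
```

Request:
jog_arm(
  steps=[
    {"delta_rot": [0, 0, 0], "linear": [0.002, 0.043, 0], "grip": 0.085},
    {"delta_rot": [0, 0, 0], "linear": [0.002, 0.043, 0], "grip": 0.085},
    {"delta_rot": [0, 0, 0], "linear": [0.002, 0.043, 0], "grip": 0.085},
    {"delta_rot": [0, 0, 0], "linear": [0, 0, 0], "grip": 0.085},
    {"delta_rot": [0, 0, 0], "linear": [0, 0, 0], "grip": 0.085},
    {"delta_rot": [0, 0, 0], "linear": [0, 0, 0], "grip": 0.085},
  ],
)

```text
t: 22.55
tool_pos: [0.5004, 0.0445, 0.3349]
tool_rot: [-0.215, -3.131, -0.0]
contact_force: [0.6, 0.4, 0.9]
opening: 0.0852
grip_force: 0.0
```

```bash
python3 - <<'E'
from h import *
c=cam("wrist");save(c,"w8.png",None,1.25)
X=cloud(c).reshape(-1,3)
m=(X[:,2]>.018)&(X[:,2]<.030)&(X[:,0]>.54)&(X[:,0]<.74)&(X[:,1]>-.2)&(X[:,1]<.3)
r=cv2.minAreaRect(X[m][:,:2].astype(np.float32));print("deck",r)
for x,y in((.4236,-.08),(.426,.146),(.493,.2565)):
    P=X[(X[:,2]>.199)&(X[:,2]<.212)&(np.hypot(X[:,0]-x,X[:,1]-y)<.06)][:,:2].astype(np.float32)
    print("torch",len(P),cv2.minEnclosingCircle(P) if len(P)>5 else "")
print(ctrl.get_obs()["tool_pos"])
E
```

```text
deck ((0.6325361132621765, 0.05408397316932678), (0.12089450657367706, 0.4160013198852539), 3.722627639770508)
torch 4425 ((0.4205816686153412, -0.077268086373806), 0.02955983392894268)
torch 4881 ((0.4254195988178253, 0.14731180667877197), 0.029280150309205055)
torch 3811 ((0.48982787132263184, 0.25821882486343384), 0.029859663918614388)
[0.50042662 0.04414238 0.33532068]
```

View pics/w8.png

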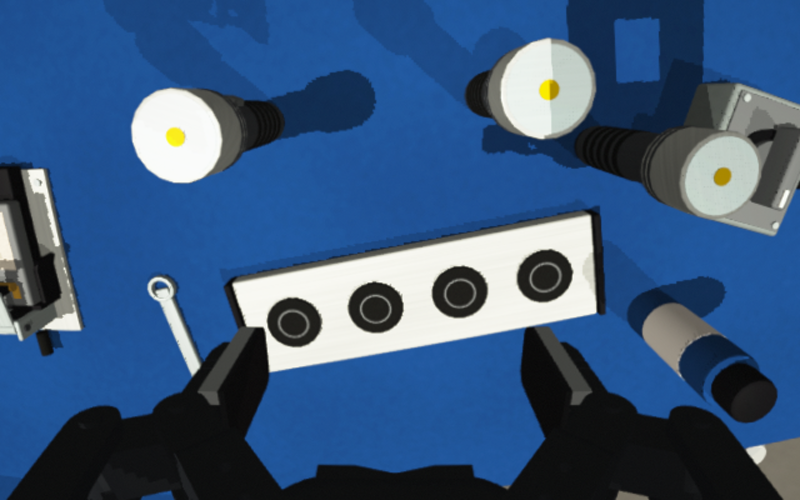

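The pads are at px (294,322), (376,306), (460,292) and (545,275). The torch lenses are at (175,136), (549,89) and (721,176).

```bash
python3 - <<'E'
from h import *
c=cam("wrist")
g=cv2.cvtColor(c[0],cv2.COLOR_RGB2GRAY); 
for u,v in((294.5,322),(376,306.5),(460,292),(545,275)):
    x0,y0=int(u/1.25),int(v/1.25); b=(g[y0-32:y0+33,x0-32:x0+33]<90).astype(np.uint8)
    n,l,s,ce=cv2.connectedComponentsWithStats(cv2.morphologyEx(b,cv2.MORPH_CLOSE,np.ones((5,5)))); k=l[32,32]
    cu,cv_=x0-32+ce[k][0],y0-32+ce[k][1]
    print("pad",(u/1.25,v/1.25),(round(cu,1),round(cv_,1)),s[k][4],atz(c,cu,cv_,.026)[:2].round(4),atz(c,u/1.25,v/1.25,.026)[:2].round(4))
for u,v in((175,136),(549,89),(721,176)): print(atz(c,u/1.25,v/1.25,.205).round(4))
r=np.radians(3.72);e=np.array([-np.sin(r),np.cos(r)])
for k in(-1.5,-.5,.5,1.5): print((np.array([.6325,.0541])+e*.095*k).round(4))
plan(.4206,-.0773,.30,0)
E
```

```text
pad (235.6, 257.6) (np.float64(230.2), np.float64(260.5)) 1577 [ 0.644 -0.096] [ 0.6405 -0.0874]
pad (300.8, 245.2) (np.float64(300.6), np.float64(245.1)) 1344 [0.6334 0.0065] [0.6337 0.0067]
pad (368.0, 233.6) (np.float64(367.6), np.float64(232.6)) 1387 [0.6275 0.1004] [0.629  0.1008]
pad (436.0, 220.0) (np.float64(435.5), np.float64(219.8)) 1399 [0.6216 0.1946] [0.622  0.1952]
[ 0.421  -0.0777  0.205 ]
[0.4253 0.1473 0.205 ]
[0.4906 0.2575 0.205 ]
[ 0.6417 -0.0881]
[0.6356 0.0067]
[0.6294 0.1015]
[0.6233 0.1963]
turn [-6.000e-02 -9.000e-02  8.208e+01] rows 11 then shift [-0.1213 -0.0799  0.0356] | before-turn shift [ 0.0624 -0.1311  0.0357] q6 -1.49 yaw0 82.1
```

Request:
jog_arm(
  steps=[
    {"delta_rot": [0, 0, 7.84], "linear": [0, 0, 0], "grip": 0.085},
    {"delta_rot": [0, 0, 7.84], "linear": [0, 0, 0], "grip": 0.085},
    {"delta_rot": [0, 0, 7.84], "linear": [0, 0, 0], "grip": 0.085},
    {"delta_rot": [0, 0, 7.84], "linear": [0, 0, 0], "grip": 0.085},
    {"delta_rot": [0, 0, 7.84], "linear": [0, 0, 0], "grip": 0.085},
    {"delta_rot": [0, 0, 7.84], "linear": [0, 0, 0], "grip": 0.085},
    {"delta_rot": [0, 0, 7.84], "linear": [0, 0, 0], "grip": 0.085},
    {"delta_rot": [0, 0, 7.84], "linear": [0, 0, 0], "grip": 0.085},
    {"delta_rot": [0, 0, 7.84], "linear": [0, 0, 0], "grip": 0.085},
    {"delta_rot": [0, 0, 7.84], "linear": [0, 0, 0], "grip": 0.085},
  ],
)

```text
t: 23.65
tool_pos: [0.5005, 0.0438, 0.3363]
tool_rot: [-2.155, -2.285, 0.0]
contact_force: [0.2, 1.0, 0.6]
opening: 0.0851
grip_force: 0.0
```

Request:
jog_arm(
  steps=[
    {"delta_rot": [0, 0, 0], "linear": [-0.0388, -0.029, 0], "grip": 0.085},
    {"delta_rot": [0, 0, 0], "linear": [-0.0388, -0.029, 0], "grip": 0.085},
    {"delta_rot": [0, 0, 0], "linear": [-0.0388, -0.029, 0], "grip": 0.085},
    {"delta_rot": [0, 0, 0], "linear": [0, 0, 0.04], "grip": 0.085},
    {"delta_rot": [0, 0, 0], "linear": [0, 0, 0.04], "grip": 0.085},
    {"delta_rot": [0, 0, 0], "linear": [0, 0, 0], "grip": 0.085},
    {"delta_rot": [0, 0, 0], "linear": [0, 0, 0], "grip": 0.085},
    {"delta_rot": [0, 0, 0], "linear": [0, 0, 0], "grip": 0.085},
  ],
)

```text
t: 24.45
tool_pos: [0.4225, -0.0773, 0.2592]
tool_rot: [2.145, 2.291, 0.003]
contact_force: [0.3, 0.5, -0.1]
opening: 0.0847
grip_force: 0.0
```

```bash
cat >> h.py <<'E'
def torch(x,y,z=.205):
    c=cam("wrist");X=cloud(c).reshape(-1,3)
    P=X[(abs(X[:,2]-z)<.006)&(np.hypot(X[:,0]-x,X[:,1]-y)<.05)][:,:2].astype(np.float32)
    (a,b),r=cv2.minEnclosingCircle(P) if len(P)>5 else ((0,0),0); print("torch",len(P),round(a,4),round(b,4),round(r,4),"median z",np.median(X[(abs(X[:,2]-z)<.012)&(np.hypot(X[:,0]-x,X[:,1]-y)<.03)][:,2]).round(4))
E
python3 - <<'E'
from h import *
torch(.4208,-.0775)
plan(.4208,-.0775,.163,3.7)
E
```

```text
torch 6857 0.421 -0.0774 0.0291 median z 0.2045
turn [0.22 0.08 0.1 ] rows 1 then shift [-0.0001 -0.0019  0.0965] | before-turn shift [-0.     -0.0023  0.0965] q6 -0.42 yaw0 3.8
```

Request:
jog_arm(
  steps=[
    {"delta_rot": [0.2, 0.1, 0.1], "linear": [0, -0.002, 0], "grip": 0.085},
    {"delta_rot": [0, 0, 0], "linear": [0, 0, 0.025], "grip": 0.085},
    {"delta_rot": [0, 0, 0], "linear": [0, 0, 0.025], "grip": 0.085},
    {"delta_rot": [0, 0, 0], "linear": [0, 0, 0.025], "grip": 0.085},
    {"delta_rot": [0, 0, 0], "linear": [0, 0, 0.0215], "grip": 0.085},
    {"delta_rot": [0, 0, 0], "linear": [0, 0, 0], "grip": 0.085},
    {"delta_rot": [0, 0, 0], "linear": [0, 0, 0], "grip": 0.085},
  ],
)

```text
t: 25.2
tool_pos: [0.4195, -0.0767, 0.161]
tool_rot: [-2.146, -2.29, 0.001]
contact_force: [-0.4, 0.4, 0.2]
opening: 0.0851
grip_force: 0.0
```

```bash
python3 - <<'E'
from h import *
plan(.421,-.0775,.163,3.7)
E
```

```text
turn [-0.17 -0.11  0.01] rows 1 then shift [-0.0008  0.0015 -0.002 ] | before-turn shift [-0.0008  0.0015 -0.002 ] q6 -0.42 yaw0 3.7
```

Request:
jog_arm(
  steps=[
    {"delta_rot": [-0.1, -0.1, 0], "linear": [-0.001, 0.0015, -0.002], "grip": 0.074},
    {"delta_rot": [0, 0, 0], "linear": [0, 0, 0], "grip": 0.067},
    {"delta_rot": [0, 0, 0], "linear": [0, 0, 0], "grip": 0.063},
    {"delta_rot": [0, 0, 0], "linear": [0, 0, 0], "grip": 0.06},
    {"delta_rot": [0, 0, 0], "linear": [0, 0, 0], "grip": 0.056},
    {"delta_rot": [0, 0, 0], "linear": [0, 0, 0], "grip": 0.045},
    {"delta_rot": [0, 0, 0], "linear": [0, 0, 0], "grip": 0.045},
    {"delta_rot": [0, 0, 0], "linear": [0, 0, 0], "grip": 0.045},
  ],
  newtons=50,
)

```text
t: 26.0
tool_pos: [0.4214, -0.0778, 0.1629]
tool_rot: [2.149, 2.292, 0.0]
contact_force: [0.9, 1.0, 4.7]
opening: 0.057
grip_force: 53.6
```

```bash
python3 - <<'E'
from h import *
plan(.6405,-.088,.23,3.7);torch(.421,-.0775)
E
```

```text
turn [ 0.02  0.01 -0.01] rows 1 then shift [-0.0243  0.218  -0.0671] | before-turn shift [-0.0243  0.2181 -0.067 ] q6 -0.42 yaw0 3.7
torch 19361 0.4205 -0.0694 0.0494 median z 0.2045
```

Request:
jog_arm(
  steps=[
    {"delta_rot": [0, 0, 0], "linear": [0, 0, -0.01], "grip": 0.045},
    {"delta_rot": [0, 0, 0], "linear": [0, 0, -0.02], "grip": 0.045},
    {"delta_rot": [0, 0, 0], "linear": [0, 0, -0.02], "grip": 0.045},
    {"delta_rot": [0, 0, 0], "linear": [0, 0, -0.01], "grip": 0.045},
    {"delta_rot": [0, 0, 0], "linear": [0, 0, -0.007], "grip": 0.045},
    {"delta_rot": [0, 0, 0], "linear": [0, 0, 0], "grip": 0.045},
    {"delta_rot": [0, 0, 0], "linear": [-0.001, 0.008, 0], "grip": 0.045},
    {"delta_rot": [0, 0, 0], "linear": [-0.0015, 0.014, 0], "grip": 0.045},
    {"delta_rot": [0, 0, 0], "linear": [-0.0022, 0.02, 0], "grip": 0.045},
    {"delta_rot": [0, 0, 0], "linear": [-0.0022, 0.02, 0], "grip": 0.045},
  ],
)

```text
t: 27.05
tool_pos: [0.4834, -0.0804, 0.2271]
tool_rot: [-2.146, -2.289, 0.003]
contact_force: [-0.5, 0.2, -6.6]
opening: 0.0566
grip_force: 55.5
```

Request:
jog_arm(
  steps=[
    {"delta_rot": [0, 0, 0], "linear": [-0.0022, 0.02, 0], "grip": 0.045},
    {"delta_rot": [0, 0, 0], "linear": [-0.0022, 0.02, 0], "grip": 0.045},
    {"delta_rot": [0, 0, 0], "linear": [-0.0022, 0.02, 0], "grip": 0.045},
    {"delta_rot": [0, 0, 0], "linear": [-0.0022, 0.02, 0], "grip": 0.045},
    {"delta_rot": [0, 0, 0], "linear": [-0.0022, 0.02, 0], "grip": 0.045},
    {"delta_rot": [0, 0, 0], "linear": [-0.0022, 0.02, 0], "grip": 0.045},
    {"delta_rot": [0, 0, 0], "linear": [-0.002, 0.018, 0], "grip": 0.045},
    {"delta_rot": [0, 0, 0], "linear": [-0.0014, 0.012, 0], "grip": 0.045},
    {"delta_rot": [0, 0, 0], "linear": [-0.0008, 0.006, 0], "grip": 0.045},
    {"delta_rot": [0, 0, 0], "linear": [0, 0, 0], "grip": 0.045},
  ],
)

```text
t: 28.05
tool_pos: [0.6399, -0.0878, 0.2273]
tool_rot: [-2.146, -2.29, 0.003]
contact_force: [0.2, -0.5, -6.4]
opening: 0.0571
grip_force: 55.5
```

Request:
jog_arm(
  steps=[
    {"delta_rot": [0, 0, 0], "linear": [0, 0, 0], "grip": 0.045},
    {"delta_rot": [0, 0, 0], "linear": [0, 0, 0], "grip": 0.045},
  ],
)

```text
t: 28.25
tool_pos: [0.6392, -0.0878, 0.2284]
tool_rot: [-2.147, -2.29, 0.002]
contact_force: [0.1, 0.6, -6.8]
opening: 0.057
grip_force: 55.5
```

```bash
python3 - <<'E'
from h import *
plan(.6405,-.088,.190,3.7);print(ctrl.get_obs()["contact_force"])
c=cam("wrist");save(c,"w9.png",None,1)
E
```

```text
turn [-0.14 -0.03 -0.02] rows 1 then shift [-0.0003  0.0013  0.0384] | before-turn shift [-0.0003  0.0014  0.0383] q6 -0.32 yaw0 3.7
[ 0.13638762  0.6117134  -6.80327198]
```

View pics/w9.png

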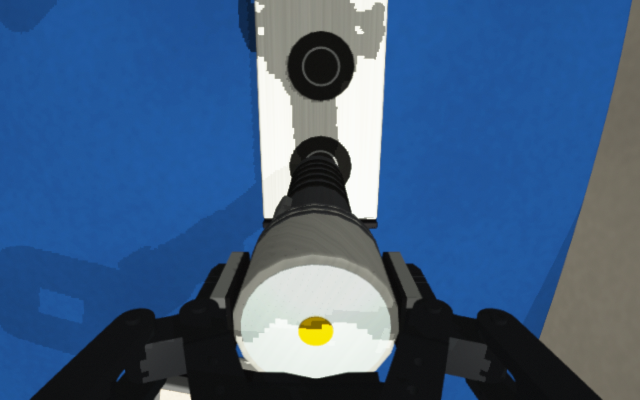

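The torch hangs straight over pad 1. The next pad is visible at px (320,66).

Request:
jog_arm(
  steps=[
    {"delta_rot": [-0.1, 0, 0], "linear": [0, 0.0013, 0], "grip": 0.045},
    {"delta_rot": [0, 0, 0], "linear": [0, 0, 0.012], "grip": 0.045},
    {"delta_rot": [0, 0, 0], "linear": [0, 0, 0.012], "grip": 0.045},
    {"delta_rot": [0, 0, 0], "linear": [0, 0, 0.007], "grip": 0.045},
    {"delta_rot": [0, 0, 0], "linear": [0, 0, 0.004], "grip": 0.045},
    {"delta_rot": [0, 0, 0], "linear": [0, 0, 0.002], "grip": 0.045},
    {"delta_rot": [0, 0, 0], "linear": [0, 0, 0.001], "grip": 0.045},
    {"delta_rot": [0, 0, 0], "linear": [0, 0, 0], "grip": 0.045},
    {"delta_rot": [0, 0, 0], "linear": [0, 0, 0], "grip": 0.045},
  ],
)

```text
t: 29.2
tool_pos: [0.6414, -0.0879, 0.191]
tool_rot: [2.149, 2.292, 0.001]
contact_force: [-0.3, 1.0, -7.5]
opening: 0.0563
grip_force: 55.7
```

```bash
python3 - <<'E'
from h import *
plan(.6405,-.088,.189,3.7);print(ctrl.get_obs()["contact_force"])
c=cam("wrist"); X=cloud(c).reshape(-1,3)
g=cv2.cvtColor(c[0],cv2.COLOR_RGB2GRAY)
u,v=proj(c,[.634,.0066,.026])[0]; x0,y0=int(u),int(v); print(u,v)
b=(g[max(0,y0-45):y0+46,x0-45:x0+46]<70).astype(np.uint8); oy=max(0,y0-45)
n,l,s,ce=cv2.connectedComponentsWithStats(cv2.morphologyEx(b,cv2.MORPH_CLOSE,np.ones((5,5)))); k=l[y0-oy,45]
print(s[k],atz(c,x0-45+ce[k][0],oy+ce[k][1],.026).round(4))
E
```

```text
turn [ 0.04 -0.01 -0.01] rows 1 then shift [-0.0001 -0.0009  0.002 ] | before-turn shift [-0.0001 -0.0009  0.002 ] q6 -0.32 yaw0 3.7
[-0.33279566  0.96255169 -7.50900299]
315.73041608612044 62.68718791343181
[  11    8   75   78 4581] [0.6355 0.0062 0.026 ]
```

Request:
jog_arm(
  steps=[
    {"delta_rot": [0, 0, 0], "linear": [0, 0, 0.0015], "grip": 0.045},
    {"delta_rot": [0, 0, 0], "linear": [0, 0, 0.001], "grip": 0.045},
    {"delta_rot": [0, 0, 0], "linear": [0, 0, 0], "grip": 0.045},
    {"delta_rot": [0, 0, 0], "linear": [0, 0, 0], "grip": 0.045},
  ],
)

```text
t: 29.65
tool_pos: [0.6414, -0.0879, 0.189]
tool_rot: [2.148, 2.291, 0.001]
contact_force: [-1.2, 0.1, -1.3]
opening: 0.0569
grip_force: 56.1
```

Request:
jog_arm(
  steps=[
    {"delta_rot": [0, 0, 0], "linear": [0, 0, 0.0005], "grip": 0.057},
    {"delta_rot": [0, 0, 0], "linear": [0, 0, 0], "grip": 0.06},
    {"delta_rot": [0, 0, 0], "linear": [0, 0, 0], "grip": 0.065},
    {"delta_rot": [0, 0, 0], "linear": [0, 0, 0], "grip": 0.075},
    {"delta_rot": [0, 0, 0], "linear": [0, 0, 0], "grip": 0.085},
    {"delta_rot": [0, 0, 0], "linear": [0, 0, 0], "grip": 0.085},
    {"delta_rot": [0, 0, 0], "linear": [0, 0, -0.02], "grip": 0.085},
    {"delta_rot": [0, 0, 0], "linear": [0, 0, -0.03], "grip": 0.085},
    {"delta_rot": [0, 0, 0], "linear": [0, 0, -0.03], "grip": 0.085},
    {"delta_rot": [0, 0, 0], "linear": [0, 0, -0.03], "grip": 0.085},
  ],
)

```text
t: 30.65
tool_pos: [0.6409, -0.0878, 0.2984]
tool_rot: [-2.148, -2.291, -0.0]
contact_force: [-0.7, 0.1, 0.7]
opening: 0.0851
grip_force: 0.0
```

```bash
python3 - <<'E'
from h import *
torch(.6412,-.088,.231)
plan(.4254,.1473,.26,3.7)
E
```

```text
torch 6167 0.6417 -0.0877 0.0292 median z 0.2306
turn [ 0.52  0.14 -0.01] rows 1 then shift [ 0.2492 -0.2021  0.0455] | before-turn shift [ 0.2492 -0.2025  0.043 ] q6 -0.32 yaw0 3.7
```

Request:
jog_arm(
  steps=[
    {"delta_rot": [0.1, 0.1, 0], "linear": [0.0356, -0.0289, 0], "grip": 0.085},
    {"delta_rot": [0, 0, 0], "linear": [0.0356, -0.0289, 0], "grip": 0.085},
    {"delta_rot": [0, 0, 0], "linear": [0.0356, -0.0289, 0], "grip": 0.085},
    {"delta_rot": [0, 0, 0], "linear": [0.0356, -0.0289, 0], "grip": 0.085},
    {"delta_rot": [0, 0, 0], "linear": [0.0356, -0.0289, 0], "grip": 0.085},
    {"delta_rot": [0, 0, 0], "linear": [0.0356, -0.0289, 0], "grip": 0.085},
    {"delta_rot": [0, 0, 0], "linear": [0.0356, -0.0289, 0.03], "grip": 0.085},
    {"delta_rot": [0, 0, 0], "linear": [0, 0, 0], "grip": 0.085},
    {"delta_rot": [0, 0, 0], "linear": [0, 0, 0], "grip": 0.085},
    {"delta_rot": [0, 0, 0], "linear": [0, 0, 0], "grip": 0.085},
  ],
)

```text
t: 31.7
tool_pos: [0.4268, 0.1445, 0.2718]
tool_rot: [-2.148, -2.29, -0.002]
contact_force: [-0.6, 0.1, 0.8]
opening: 0.0853
grip_force: 0.0
```

```bash
python3 - <<'E'
from h import *
torch(.4254,.1473)
plan(.4254,.1473,.163,3.7)
E
```

```text
torch 6261 0.425 0.1476 0.0292 median z 0.2045
turn [-0.   -0.13 -0.09] rows 1 then shift [ 0.0031 -0.0015  0.1091] | before-turn shift [ 0.0028 -0.0015  0.1091] q6 0.1 yaw0 3.6
```

Request:
jog_arm(
  steps=[
    {"delta_rot": [0, -0.1, 0], "linear": [0.003, -0.0015, 0], "grip": 0.085},
    {"delta_rot": [0, 0, 0], "linear": [0, 0, 0.025], "grip": 0.085},
    {"delta_rot": [0, 0, 0], "linear": [0, 0, 0.025], "grip": 0.085},
    {"delta_rot": [0, 0, 0], "linear": [0, 0, 0.025], "grip": 0.085},
    {"delta_rot": [0, 0, 0], "linear": [0, 0, 0.025], "grip": 0.085},
    {"delta_rot": [0, 0, 0], "linear": [0, 0, 0.009], "grip": 0.085},
    {"delta_rot": [0, 0, 0], "linear": [0, 0, 0], "grip": 0.085},
    {"delta_rot": [0, 0, 0], "linear": [0, 0, 0], "grip": 0.085},
  ],
)

```text
t: 32.55
tool_pos: [0.4249, 0.1478, 0.1632]
tool_rot: [-2.149, -2.291, -0.0]
contact_force: [-0.2, 0.1, -0.4]
opening: 0.085
grip_force: 0.0
```

```bash
python3 - <<'E'
from h import *
plan(.4253,.1475,.163,3.7)
E
```

```text
turn [-0.02 -0.04 -0.04] rows 1 then shift [-0.0004  0.0004  0.0002] | before-turn shift [-0.0004  0.0004  0.0002] q6 0.1 yaw0 3.7
```

Request:
jog_arm(
  steps=[
    {"delta_rot": [0, 0, 0], "linear": [0, 0, 0], "grip": 0.074},
    {"delta_rot": [0, 0, 0], "linear": [0, 0, 0], "grip": 0.067},
    {"delta_rot": [0, 0, 0], "linear": [0, 0, 0], "grip": 0.063},
    {"delta_rot": [0, 0, 0], "linear": [0, 0, 0], "grip": 0.06},
    {"delta_rot": [0, 0, 0], "linear": [0, 0, 0], "grip": 0.056},
    {"delta_rot": [0, 0, 0], "linear": [0, 0, 0], "grip": 0.045},
    {"delta_rot": [0, 0, 0], "linear": [0, 0, 0], "grip": 0.045},
    {"delta_rot": [0, 0, 0], "linear": [0, 0, 0], "grip": 0.045},
  ],
  newtons=50,
)

```text
t: 33.35
tool_pos: [0.4247, 0.148, 0.1628]
tool_rot: [-2.148, -2.291, -0.001]
contact_force: [2.1, 0.6, 4.4]
opening: 0.0572
grip_force: 53.8
```

Request:
jog_arm(
  steps=[
    {"delta_rot": [0, 0, 0], "linear": [0, 0, -0.01], "grip": 0.045},
    {"delta_rot": [0, 0, 0], "linear": [0, 0, -0.02], "grip": 0.045},
    {"delta_rot": [0, 0, 0], "linear": [0, 0, -0.02], "grip": 0.045},
    {"delta_rot": [0, 0, 0], "linear": [0, 0, -0.01], "grip": 0.045},
    {"delta_rot": [0, 0, 0], "linear": [0, 0, -0.007], "grip": 0.045},
    {"delta_rot": [0, 0, 0], "linear": [0, 0, 0], "grip": 0.045},
    {"delta_rot": [0, 0, 0], "linear": [-0.0046, 0.006, 0], "grip": 0.045},
    {"delta_rot": [0, 0, 0], "linear": [-0.0093, 0.012, 0], "grip": 0.045},
    {"delta_rot": [0, 0, 0], "linear": [-0.0123, 0.016, 0], "grip": 0.045},
    {"delta_rot": [0, 0, 0], "linear": [-0.0123, 0.016, 0], "grip": 0.045},
  ],
)

```text
t: 34.35
tool_pos: [0.4774, 0.1115, 0.2277]
tool_rot: [-2.147, -2.29, 0.004]
contact_force: [0.7, 0.5, -6.1]
opening: 0.0571
grip_force: 54.9
```

Request:
jog_arm(
  steps=[
    {"delta_rot": [0, 0, 0], "linear": [-0.0123, 0.016, 0], "grip": 0.045},
    {"delta_rot": [0, 0, 0], "linear": [-0.0123, 0.016, 0], "grip": 0.045},
    {"delta_rot": [0, 0, 0], "linear": [-0.0123, 0.016, 0], "grip": 0.045},
    {"delta_rot": [0, 0, 0], "linear": [-0.0123, 0.016, 0], "grip": 0.045},
    {"delta_rot": [0, 0, 0], "linear": [-0.0123, 0.016, 0], "grip": 0.045},
    {"delta_rot": [0, 0, 0], "linear": [-0.0123, 0.016, 0], "grip": 0.045},
    {"delta_rot": [0, 0, 0], "linear": [-0.0123, 0.016, 0], "grip": 0.045},
    {"delta_rot": [0, 0, 0], "linear": [-0.0123, 0.016, 0], "grip": 0.045},
    {"delta_rot": [0, 0, 0], "linear": [-0.0093, 0.012, 0], "grip": 0.045},
    {"delta_rot": [0, 0, 0], "linear": [-0.0046, 0.006, 0], "grip": 0.045},
  ],
)

```text
t: 35.35
tool_pos: [0.6303, 0.0085, 0.2271]
tool_rot: [-2.148, -2.288, 0.004]
contact_force: [-0.7, -0.2, -4.5]
opening: 0.0573
grip_force: 54.9
```

Request:
jog_arm(
  steps=[
    {"delta_rot": [0, 0, 0], "linear": [-0.0031, 0.004, 0], "grip": 0.045},
    {"delta_rot": [0, 0, 0], "linear": [0, 0, 0], "grip": 0.045},
    {"delta_rot": [0, 0, 0], "linear": [0, 0, 0], "grip": 0.045},
    {"delta_rot": [0, 0, 0], "linear": [0, 0, 0], "grip": 0.045},
  ],
)

```text
t: 35.75
tool_pos: [0.6331, 0.0077, 0.2285]
tool_rot: [-2.147, -2.291, 0.002]
contact_force: [0.3, -1.1, -5.9]
opening: 0.0569
grip_force: 54.9
```

```bash
python3 - <<'E'
from h import *
plan(.635,.0065,.189,3.7);print(ctrl.get_obs()["contact_force"])
E
```

```text
turn [-0.12 -0.04  0.03] rows 1 then shift [-0.0013  0.0018  0.0395] | before-turn shift [-0.0013  0.0019  0.0395] q6 -0.17 yaw0 3.7
[ 0.25278567 -1.06884541 -5.88195235]
```

Request:
jog_arm(
  steps=[
    {"delta_rot": [-0.1, 0, 0], "linear": [-0.001, 0.0018, 0], "grip": 0.045},
    {"delta_rot": [0, 0, 0], "linear": [0, 0, 0.012], "grip": 0.045},
    {"delta_rot": [0, 0, 0], "linear": [0, 0, 0.012], "grip": 0.045},
    {"delta_rot": [0, 0, 0], "linear": [0, 0, 0.007], "grip": 0.045},
    {"delta_rot": [0, 0, 0], "linear": [0, 0, 0.004], "grip": 0.045},
    {"delta_rot": [0, 0, 0], "linear": [0, 0, 0.002], "grip": 0.045},
    {"delta_rot": [0, 0, 0], "linear": [0, 0, 0.001], "grip": 0.045},
    {"delta_rot": [0, 0, 0], "linear": [0, 0, 0.001], "grip": 0.045},
    {"delta_rot": [0, 0, 0], "linear": [0, 0, 0], "grip": 0.045},
    {"delta_rot": [0, 0, 0], "linear": [0, 0, 0], "grip": 0.045},
  ],
)

```text
t: 36.75
tool_pos: [0.6356, 0.0063, 0.1898]
tool_rot: [-2.149, -2.292, -0.001]
contact_force: [-0.5, 0.5, -5.0]
opening: 0.0569
grip_force: 55.0
```

Request:
jog_arm(
  steps=[
    {"delta_rot": [0, 0, 0], "linear": [0, 0, 0.001], "grip": 0.045},
    {"delta_rot": [0, 0, 0], "linear": [0, 0, 0], "grip": 0.045},
    {"delta_rot": [0, 0, 0], "linear": [0, 0, 0], "grip": 0.045},
  ],
)

```text
t: 37.05
tool_pos: [0.6357, 0.0063, 0.1889]
tool_rot: [2.149, 2.292, 0.001]
contact_force: [0.3, -0.7, -2.5]
opening: 0.0572
grip_force: 55.1
```

Request:
jog_arm(
  steps=[
    {"delta_rot": [0, 0, 0], "linear": [0, 0, 0.0008], "grip": 0.045},
    {"delta_rot": [0, 0, 0], "linear": [0, 0, 0], "grip": 0.057},
    {"delta_rot": [0, 0, 0], "linear": [0, 0, 0], "grip": 0.06},
    {"delta_rot": [0, 0, 0], "linear": [0, 0, 0], "grip": 0.065},
    {"delta_rot": [0, 0, 0], "linear": [0, 0, 0], "grip": 0.075},
    {"delta_rot": [0, 0, 0], "linear": [0, 0, 0], "grip": 0.085},
    {"delta_rot": [0, 0, 0], "linear": [0, 0, 0], "grip": 0.085},
    {"delta_rot": [0, 0, 0], "linear": [0, 0, -0.02], "grip": 0.085},
    {"delta_rot": [0, 0, 0], "linear": [0, 0, -0.04], "grip": 0.085},
    {"delta_rot": [0, 0, 0], "linear": [0, 0, -0.045], "grip": 0.085},
  ],
)

```text
t: 38.05
tool_pos: [0.6344, 0.0064, 0.2915]
tool_rot: [-2.146, -2.289, 0.004]
contact_force: [0.5, 0.2, -0.2]
opening: 0.0849
grip_force: 0.0
```

```bash
python3 - <<'E'
from h import *
torch(.635,.0065,.231)
plan(.4905,.258,.26,3.7)
E
```

```text
torch 6509 0.6375 0.0059 0.0291 median z 0.2306
turn [ 0.69  0.09 -0.01] rows 1 then shift [ 0.261  -0.131   0.0434] | before-turn shift [ 0.261  -0.1315  0.0414] q6 -0.17 yaw0 3.7
```

Request:
jog_arm(
  steps=[
    {"delta_rot": [0, 0, 0], "linear": [0, 0, 0], "grip": 0.085},
    {"delta_rot": [0, 0, 0], "linear": [0.0435, -0.022, 0], "grip": 0.085},
    {"delta_rot": [0, 0, 0], "linear": [0.0435, -0.022, 0], "grip": 0.085},
    {"delta_rot": [0, 0, 0], "linear": [0.0435, -0.022, 0], "grip": 0.085},
    {"delta_rot": [0, 0, 0], "linear": [0.0435, -0.022, 0], "grip": 0.085},
    {"delta_rot": [0, 0, 0], "linear": [0.0435, -0.022, 0], "grip": 0.085},
    {"delta_rot": [0, 0, 0], "linear": [0.0435, -0.022, 0.03], "grip": 0.085},
    {"delta_rot": [0, 0, 0], "linear": [0, 0, 0], "grip": 0.085},
    {"delta_rot": [0, 0, 0], "linear": [0, 0, 0], "grip": 0.085},
    {"delta_rot": [0, 0, 0], "linear": [0, 0, 0], "grip": 0.085},
  ],
)

```text
t: 39.1
tool_pos: [0.4905, 0.2522, 0.2664]
tool_rot: [-2.15, -2.291, 0.0]
contact_force: [-0.2, -1.1, 0.5]
opening: 0.085
grip_force: 0.0
```

```bash
python3 - <<'E'
from h import *
torch(.4905,.258)
plan(.4905,.258,.163,3.7)
E
```

```text
torch 6634 0.4908 0.2583 0.0292 median z 0.2046
turn [ 0.01 -0.02 -0.1 ] rows 1 then shift [0.006  0.     0.1038] | before-turn shift [ 0.006  -0.      0.1038] q6 0.28 yaw0 3.6
```

Request:
jog_arm(
  steps=[
    {"delta_rot": [0, 0, 0], "linear": [0.006, 0, 0], "grip": 0.085},
    {"delta_rot": [0, 0, 0], "linear": [0, 0, 0.025], "grip": 0.085},
    {"delta_rot": [0, 0, 0], "linear": [0, 0, 0.025], "grip": 0.085},
    {"delta_rot": [0, 0, 0], "linear": [0, 0, 0.025], "grip": 0.085},
    {"delta_rot": [0, 0, 0], "linear": [0, 0, 0.02], "grip": 0.085},
    {"delta_rot": [0, 0, 0], "linear": [0, 0, 0.0085], "grip": 0.085},
    {"delta_rot": [0, 0, 0], "linear": [0, 0, 0], "grip": 0.085},
    {"delta_rot": [0, 0, 0], "linear": [0, 0, 0], "grip": 0.085},
  ],
)

```text
t: 39.95
tool_pos: [0.4905, 0.259, 0.1643]
tool_rot: [2.149, 2.291, 0.003]
contact_force: [0.5, 1.0, 0.1]
opening: 0.0849
grip_force: 0.0
```

```bash
python3 - <<'E'
from h import *
plan(.4907,.2582,.163,3.7)
E
```

```text
turn [ 0.08 -0.06 -0.04] rows 1 then shift [-0.0008  0.0001  0.0013] | before-turn shift [-0.0008  0.0001  0.0013] q6 0.29 yaw0 3.7
```

Request:
jog_arm(
  steps=[
    {"delta_rot": [0, 0, 0], "linear": [-0.0005, 0, 0.001], "grip": 0.074},
    {"delta_rot": [0, 0, 0], "linear": [0, 0, 0], "grip": 0.067},
    {"delta_rot": [0, 0, 0], "linear": [0, 0, 0], "grip": 0.063},
    {"delta_rot": [0, 0, 0], "linear": [0, 0, 0], "grip": 0.06},
    {"delta_rot": [0, 0, 0], "linear": [0, 0, 0], "grip": 0.056},
    {"delta_rot": [0, 0, 0], "linear": [0, 0, 0], "grip": 0.045},
    {"delta_rot": [0, 0, 0], "linear": [0, 0, 0], "grip": 0.045},
    {"delta_rot": [0, 0, 0], "linear": [0, 0, 0], "grip": 0.045},
  ],
  newtons=50,
)

```text
t: 40.75
tool_pos: [0.4902, 0.2586, 0.1629]
tool_rot: [2.149, 2.292, 0.003]
contact_force: [1.5, 0.0, 4.7]
opening: 0.0572
grip_force: 53.8
```

Request:
jog_arm(
  steps=[
    {"delta_rot": [0, 0, 0], "linear": [0, 0, -0.01], "grip": 0.045},
    {"delta_rot": [0, 0, 0], "linear": [0, 0, -0.02], "grip": 0.045},
    {"delta_rot": [0, 0, 0], "linear": [0, 0, -0.02], "grip": 0.045},
    {"delta_rot": [0, 0, 0], "linear": [0, 0, -0.01], "grip": 0.045},
    {"delta_rot": [0, 0, 0], "linear": [0, 0, -0.007], "grip": 0.045},
    {"delta_rot": [0, 0, 0], "linear": [0, 0, 0], "grip": 0.045},
    {"delta_rot": [0, 0, 0], "linear": [-0.005, 0.0038, 0], "grip": 0.045},
    {"delta_rot": [0, 0, 0], "linear": [-0.01, 0.0077, 0], "grip": 0.045},
    {"delta_rot": [0, 0, 0], "linear": [-0.0133, 0.0102, 0], "grip": 0.045},
    {"delta_rot": [0, 0, 0], "linear": [-0.0133, 0.0102, 0], "grip": 0.045},
  ],
)

```text
t: 41.75
tool_pos: [0.525, 0.2175, 0.2284]
tool_rot: [-2.149, -2.291, 0.001]
contact_force: [0.4, -0.2, -4.8]
opening: 0.0572
grip_force: 54.5
```

Request:
jog_arm(
  steps=[
    {"delta_rot": [0, 0, 0], "linear": [-0.0133, 0.0102, 0], "grip": 0.045},
    {"delta_rot": [0, 0, 0], "linear": [-0.0133, 0.0102, 0], "grip": 0.045},
    {"delta_rot": [0, 0, 0], "linear": [-0.0133, 0.0102, 0], "grip": 0.045},
    {"delta_rot": [0, 0, 0], "linear": [-0.0133, 0.0102, 0], "grip": 0.045},
    {"delta_rot": [0, 0, 0], "linear": [-0.0133, 0.0102, 0], "grip": 0.045},
    {"delta_rot": [0, 0, 0], "linear": [-0.0133, 0.0102, 0], "grip": 0.045},
    {"delta_rot": [0, 0, 0], "linear": [-0.0133, 0.0102, 0], "grip": 0.045},
    {"delta_rot": [0, 0, 0], "linear": [-0.0133, 0.0102, 0], "grip": 0.045},
    {"delta_rot": [0, 0, 0], "linear": [-0.01, 0.0077, 0], "grip": 0.045},
    {"delta_rot": [0, 0, 0], "linear": [-0.005, 0.0038, 0], "grip": 0.045},
  ],
)

```text
t: 42.75
tool_pos: [0.6258, 0.1027, 0.2288]
tool_rot: [-2.149, -2.29, -0.0]
contact_force: [-0.1, 0.3, -5.4]
opening: 0.0573
grip_force: 54.5
```

Request:
jog_arm(
  steps=[
    {"delta_rot": [0, 0, 0], "linear": [-0.0033, 0.0026, 0], "grip": 0.045},
    {"delta_rot": [0, 0, 0], "linear": [0, 0, 0], "grip": 0.045},
    {"delta_rot": [0, 0, 0], "linear": [0, 0, 0], "grip": 0.045},
    {"delta_rot": [0, 0, 0], "linear": [0, 0, 0], "grip": 0.045},
  ],
)

```text
t: 43.15
tool_pos: [0.6274, 0.1012, 0.2289]
tool_rot: [-2.147, -2.292, -0.0]
contact_force: [0.2, -0.0, -4.8]
opening: 0.0573
grip_force: 54.5
```

```bash
python3 - <<'E'
from h import *
plan(.629,.101,.190,3.7);print(ctrl.get_obs()["contact_force"])
E
```

```text
turn [-0.03 -0.04  0.03] rows 1 then shift [-0.0003  0.0016  0.0389] | before-turn shift [-0.0003  0.0016  0.0389] q6 -0.02 yaw0 3.7
[ 2.49722677e-01 -3.08019905e-03 -4.77703827e+00]
```

Request:
jog_arm(
  steps=[
    {"delta_rot": [0, 0, 0], "linear": [0, 0.0016, 0], "grip": 0.045},
    {"delta_rot": [0, 0, 0], "linear": [0, 0, 0.012], "grip": 0.045},
    {"delta_rot": [0, 0, 0], "linear": [0, 0, 0.012], "grip": 0.045},
    {"delta_rot": [0, 0, 0], "linear": [0, 0, 0.007], "grip": 0.045},
    {"delta_rot": [0, 0, 0], "linear": [0, 0, 0.004], "grip": 0.045},
    {"delta_rot": [0, 0, 0], "linear": [0, 0, 0.002], "grip": 0.045},
    {"delta_rot": [0, 0, 0], "linear": [0, 0, 0.001], "grip": 0.045},
    {"delta_rot": [0, 0, 0], "linear": [0, 0, 0.001], "grip": 0.045},
    {"delta_rot": [0, 0, 0], "linear": [0, 0, 0], "grip": 0.045},
    {"delta_rot": [0, 0, 0], "linear": [0, 0, 0], "grip": 0.045},
  ],
)

```text
t: 44.15
tool_pos: [0.6295, 0.1008, 0.1903]
tool_rot: [-2.149, -2.292, -0.001]
contact_force: [0.1, -0.5, -4.6]
opening: 0.0572
grip_force: 54.6
```

Request:
jog_arm(
  steps=[
    {"delta_rot": [0, 0, 0], "linear": [0, 0, 0.0005], "grip": 0.045},
    {"delta_rot": [0, 0, 0], "linear": [0, 0, 0], "grip": 0.045},
    {"delta_rot": [0, 0, 0], "linear": [0, 0, 0], "grip": 0.045},
  ],
)

```text
t: 44.45
tool_pos: [0.6293, 0.1008, 0.1895]
tool_rot: [-2.148, -2.291, -0.0]
contact_force: [-0.5, -0.3, -5.2]
opening: 0.0574
grip_force: 54.6
```

Request:
jog_arm(
  steps=[
    {"delta_rot": [0, 0, 0], "linear": [0, 0, 0.001], "grip": 0.045},
    {"delta_rot": [0, 0, 0], "linear": [0, 0, 0], "grip": 0.045},
    {"delta_rot": [0, 0, 0], "linear": [0, 0, 0], "grip": 0.045},
  ],
)

```text
t: 44.75
tool_pos: [0.6295, 0.1008, 0.189]
tool_rot: [-2.149, -2.292, -0.001]
contact_force: [0.8, 0.1, -2.6]
opening: 0.0572
grip_force: 54.7
```

Touching. Now release, rise, and check all the torches from a height.

Request:
jog_arm(
  steps=[
    {"delta_rot": [0, 0, 0], "linear": [0, 0, 0.0007], "grip": 0.045},
    {"delta_rot": [0, 0, 0], "linear": [0, 0, 0], "grip": 0.057},
    {"delta_rot": [0, 0, 0], "linear": [0, 0, 0], "grip": 0.06},
    {"delta_rot": [0, 0, 0], "linear": [0, 0, 0], "grip": 0.065},
    {"delta_rot": [0, 0, 0], "linear": [0, 0, 0], "grip": 0.075},
    {"delta_rot": [0, 0, 0], "linear": [0, 0, 0], "grip": 0.085},
    {"delta_rot": [0, 0, 0], "linear": [0, 0, 0], "grip": 0.085},
    {"delta_rot": [0, 0, 0], "linear": [0, 0, -0.02], "grip": 0.085},
    {"delta_rot": [0, 0, 0], "linear": [0, 0, -0.04], "grip": 0.085},
    {"delta_rot": [0, 0, 0], "linear": [0, 0, -0.045], "grip": 0.085},
  ],
)

```text
t: 45.75
tool_pos: [0.6283, 0.1007, 0.2916]
tool_rot: [-2.146, -2.289, 0.005]
contact_force: [0.2, -0.6, 0.5]
opening: 0.085
grip_force: 0.0
```

Request:
jog_arm(
  steps=[
    {"delta_rot": [0, 0, 0], "linear": [0.02, -0.02, -0.02], "grip": 0.085},
    {"delta_rot": [0, 0, 0], "linear": [0.04, -0.02, -0.02], "grip": 0.085},
    {"delta_rot": [0, 0, 0], "linear": [0.04, 0, -0.02], "grip": 0.085},
    {"delta_rot": [0, 0, 0], "linear": [0, 0, 0], "grip": 0.085},
    {"delta_rot": [0, 0, 0], "linear": [0, 0, 0], "grip": 0.085},
    {"delta_rot": [0, 0, 0], "linear": [0, 0, 0], "grip": 0.085},
  ],
)

```text
t: 46.35
tool_pos: [0.5829, 0.1972, 0.3514]
tool_rot: [-2.149, -2.29, 0.003]
contact_force: [-0.7, -0.4, 0.7]
opening: 0.0852
grip_force: 0.0
```

```bash
python3 - <<'E'
from h import *
for p in((.6412,-.088),(.635,.0065),(.629,.101)): torch(*p,.231)
c=cam("wrist");save(c,"w10.png",None,1)
plan(.519,.404,.30,69.1)
c=cam("scene");save(c,"s2.png",(120,100,560,330),1.6);X=cloud(c).reshape(-1,3)
P=X[(X[:,2]>.0405)&(X[:,2]<.048)&(np.hypot(X[:,0]-.4675,X[:,1]+.3936)<.045)][:,:2]; print("pack x min",P[:,0].min(),P.mean(0))
E
```

```text
torch 0 0 0 0 median z nan
torch 727 0.6374 0.0119 0.0278 median z 0.2294
torch 3050 0.63 0.1013 0.0294 median z 0.2304
turn [ -0.1   -0.08 -65.5 ] rows 9 then shift [0.1337 0.1706 0.0516] | before-turn shift [ 0.2107 -0.0508  0.0518] q6 0.14 yaw0 3.6
pack x min 0.45252739369551387 [ 0.48308657 -0.39144486]
  return _methods._mean(a, axis=axis, dtype=dtype,
  ret = ret.dtype.type(ret / rcount)
```

View pics/w10.png

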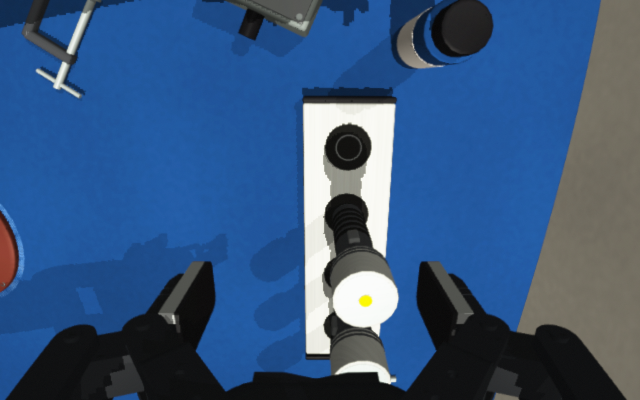

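View pics/s2.png

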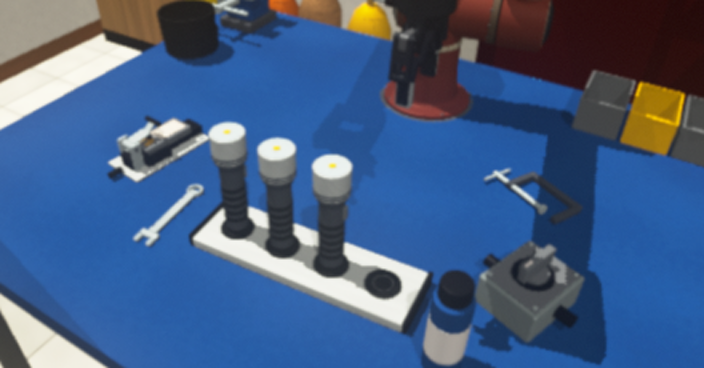

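All three torches stand upright on their own pads, with the fourth pad free at px (348,147). The pack and clip are still in place. Now the isolator goes back on.

Request:
jog_arm(
  steps=[
    {"delta_rot": [0, 0, -8.2], "linear": [0, 0, 0], "grip": 0.06},
    {"delta_rot": [0, 0, -8.2], "linear": [0, 0, 0], "grip": 0.06},
    {"delta_rot": [0, 0, -8.2], "linear": [0, 0, 0], "grip": 0.06},
    {"delta_rot": [0, 0, -8.2], "linear": [0, 0, 0], "grip": 0.06},
    {"delta_rot": [0, 0, -8.2], "linear": [0, 0, 0], "grip": 0.06},
    {"delta_rot": [0, 0, -8.2], "linear": [0, 0, 0], "grip": 0.06},
    {"delta_rot": [0, 0, -8.2], "linear": [0, 0, 0], "grip": 0.06},
    {"delta_rot": [0, 0, -8.1], "linear": [0, 0, 0], "grip": 0.06},
  ],
)

```text
t: 47.4
tool_pos: [0.5831, 0.1974, 0.3524]
tool_rot: [-0.559, -3.09, -0.0]
contact_force: [0.2, -0.7, 0.9]
opening: 0.0603
grip_force: 0.0
```

Request:
jog_arm(
  steps=[
    {"delta_rot": [0, 0, 0], "linear": [0.0267, 0.0341, 0], "grip": 0.06},
    {"delta_rot": [0, 0, 0], "linear": [0.0267, 0.0341, 0], "grip": 0.06},
    {"delta_rot": [0, 0, 0], "linear": [0.0267, 0.0341, 0], "grip": 0.06},
    {"delta_rot": [0, 0, 0], "linear": [0.0267, 0.0341, 0], "grip": 0.06},
    {"delta_rot": [0, 0, 0], "linear": [0.0267, 0.0341, 0.0], "grip": 0.06},
    {"delta_rot": [0, 0, 0], "linear": [0, 0, 0.04], "grip": 0.06},
    {"delta_rot": [0, 0, 0], "linear": [0, 0, 0.04], "grip": 0.06},
    {"delta_rot": [0, 0, 0], "linear": [0, 0, 0.04], "grip": 0.06},
    {"delta_rot": [0, 0, 0], "linear": [0, 0, 0], "grip": 0.06},
    {"delta_rot": [0, 0, 0], "linear": [0, 0, 0], "grip": 0.06},
  ],
)

```text
t: 48.4
tool_pos: [0.5187, 0.4044, 0.2326]
tool_rot: [-0.568, -3.088, 0.001]
contact_force: [-0.1, -0.3, 0.0]
opening: 0.0601
grip_force: 0.0
```

```bash
python3 - <<'E'
from h import *
plan(.5189,.4037,.090,69.1)
E
```

```text
turn [-0.06 -0.09  0.06] rows 1 then shift [-0.0004 -0.0006  0.1426] | before-turn shift [-0.0006 -0.0004  0.1426] q6 -0.66 yaw0 69.2
```

Request:
jog_arm(
  steps=[
    {"delta_rot": [0, 0, 0], "linear": [0, -0.0005, 0.03], "grip": 0.06},
    {"delta_rot": [0, 0, 0], "linear": [0, 0, 0.03], "grip": 0.06},
    {"delta_rot": [0, 0, 0], "linear": [0, 0, 0.03], "grip": 0.06},
    {"delta_rot": [0, 0, 0], "linear": [0, 0, 0.03], "grip": 0.06},
    {"delta_rot": [0, 0, 0], "linear": [0, 0, 0.022], "grip": 0.06},
    {"delta_rot": [0, 0, 0], "linear": [0, 0, 0], "grip": 0.06},
    {"delta_rot": [0, 0, 0], "linear": [0, 0, 0], "grip": 0.06},
  ],
)

```text
t: 49.1
tool_pos: [0.5203, 0.4052, 0.094]
tool_rot: [0.567, 3.087, 0.005]
contact_force: [-0.0, 0.3, 0.7]
opening: 0.0602
grip_force: 0.0
```

Request:
jog_arm(
  steps=[
    {"delta_rot": [0, 0, 0], "linear": [0, 0, 0], "grip": 0.0},
    {"delta_rot": [0, 0, 0], "linear": [0, 0, 0], "grip": 0.0},
    {"delta_rot": [0, 0, 0], "linear": [0, 0, 0], "grip": 0.0},
    {"delta_rot": [0, 0, 0], "linear": [0, 0, 0], "grip": 0.0},
    {"delta_rot": [0, 0, 0], "linear": [0, 0, 0], "grip": 0.0},
  ],
  newtons=50,
)

```text
t: 49.6
tool_pos: [0.5186, 0.4027, 0.0931]
tool_rot: [-0.567, -3.09, 0.006]
contact_force: [-4.8, -8.2, 8.9]
opening: 0.0137
grip_force: 50.7
```

Request:
jog_arm(
  steps=[
    {"delta_rot": [0, 0, 6], "linear": [0, 0, 0], "grip": 0.0},
    {"delta_rot": [0, 0, 6], "linear": [0, 0, 0], "grip": 0.0},
    {"delta_rot": [0, 0, 6], "linear": [0, 0, 0], "grip": 0.0},
    {"delta_rot": [0, 0, 6], "linear": [0, 0, 0], "grip": 0.0},
    {"delta_rot": [0, 0, 6], "linear": [0, 0, 0], "grip": 0.0},
    {"delta_rot": [0, 0, 6], "linear": [0, 0, 0], "grip": 0.0},
    {"delta_rot": [0, 0, 6], "linear": [0, 0, 0], "grip": 0.0},
    {"delta_rot": [0, 0, 6], "linear": [0, 0, 0], "grip": 0.0},
    {"delta_rot": [0, 0, 6], "linear": [0, 0, 0], "grip": 0.0},
    {"delta_rot": [0, 0, 6], "linear": [0, 0, 0], "grip": 0.0},
  ],
)

```text
t: 50.6
tool_pos: [0.5203, 0.4042, 0.0932]
tool_rot: [2.041, 2.385, 0.004]
contact_force: [2.5, -2.2, 2.3]
opening: 0.0133
grip_force: 49.9
```

Request:
jog_arm(
  steps=[
    {"delta_rot": [0, 0, 0], "linear": [0, 0, 0], "grip": 0.06},
    {"delta_rot": [0, 0, 0], "linear": [0, 0, 0], "grip": 0.06},
    {"delta_rot": [0, 0, 0], "linear": [0, 0, 0], "grip": 0.06},
    {"delta_rot": [0, 0, 0], "linear": [0, 0, -0.03], "grip": 0.06},
    {"delta_rot": [0, 0, 0], "linear": [0, 0, -0.04], "grip": 0.06},
    {"delta_rot": [0, 0, 0], "linear": [0, 0, -0.04], "grip": 0.06},
    {"delta_rot": [0, 0, 0], "linear": [0, 0, -0.04], "grip": 0.085},
    {"delta_rot": [0, 0, 0], "linear": [0, 0, -0.04], "grip": 0.085},
    {"delta_rot": [0, 0, 0], "linear": [0, 0, 0], "grip": 0.085},
    {"delta_rot": [0, 0, 0], "linear": [0, 0, 0], "grip": 0.085},
  ],
)

```text
t: 51.6
tool_pos: [0.5189, 0.4048, 0.2825]
tool_rot: [2.035, 2.393, 0.004]
contact_force: [-0.8, -0.6, -0.4]
opening: 0.0852
grip_force: 0.0
```

```bash
python3 - <<'E'
from h import *
c=cam("wrist");X=cloud(c).reshape(-1,3)
P=X[(X[:,2]>.099)&(X[:,2]<.112)&(np.hypot(X[:,0]-.519,X[:,1]-.404)<.1)][:,:2].astype(np.float32)
print(len(P),cv2.minAreaRect(P))
S=cam("side");save(S,"side2.png",(250,90,500,330),2);X=cloud(S).reshape(-1,3)
for c in(S,cam("scene")):
  X=cloud(c).reshape(-1,3)
  for x,y in((.6412,-.088),(.635,.0065),(.629,.101)):
    P=X[(abs(X[:,2]-.231)<.006)&(np.hypot(X[:,0]-x,X[:,1]-y)<.05)][:,:2].astype(np.float32);print(cv2.minEnclosingCircle(P))
E
```

```text
1233 ((0.5192314386367798, 0.40404415130615234), (0.014360240660607815, 0.07352475076913834), 9.0170259475708)
((0.6416137218475342, -0.08932782709598541), 0.03224058449268341)
((0.6376091241836548, 0.0034642666578292847), 0.03369114547967911)
((0.6318243741989136, 0.09794154763221741), 0.03529413789510727)
((0.6439698338508606, -0.0874498039484024), 0.030739231035113335)
((0.6398957967758179, 0.0043283686973154545), 0.02992427535355091)
((0.634043276309967, 0.09937834739685059), 0.029630012810230255)
```

View pics/side2.png

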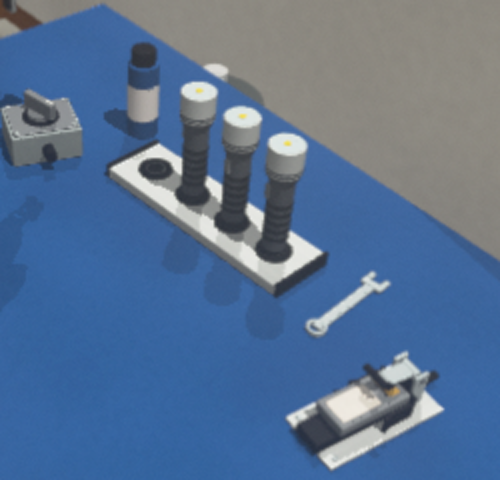

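The isolator bar is back at 9.0° (on), the torches are centred on their pads and the pack is clipped home. Handing in.

```bash
python3 -c "
from h import *
print(ctrl.finish_job())"
```

```text
the job is handed in; nothing more can be done
None
```

I handed the job in at about 52 s (limit 210 s), but no verdict came back: the isolator was turned off first, the pack is fully home under the lowered clip, all three torches present stand upright on pads of their own (within about 3 mm of centre by the cameras), the isolator is back on, and the spray can, spanner and G-clamp were not touched.

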